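# Clamp a square tube in the welding jig and lock it

## Task

Take the square steel tube from the tray and lay it in the jig's cradle, roughly centred under the clamp strap, and let go of it. Then swing the open strap down by its T handle until it is fully shut over the tube, and only then turn the black knob on the strap clockwise until it clicks over into its locked position, crossways to the strap. Leave everything else on the bench where it is.

Things in the scene. Friction and masses are not known exactly. Their poses are not given: they have to be found in the camera images.
- tube: Loose square steel tube, 30 x 30 mm section, 150 mm long along its own y, hollow (2.5 mm wall), about 0.33 kg (0.23 to 0.43). Lies flat in the shallow tray. Origin: centre of its underside; z up.
- tray: Fixed shallow grey tray, 210 (x) x 230 (y) mm, rim 14 mm high, inner floor 4 mm above the bench. Holds the tube and the angle offcut side by side, about 100 mm apart along the tray's x, both roughly along its y; which is nearer the robot varies. Jig and tray swap sides (left, right) between runs. Origin: centre of its underside.
- angle: Loose L-shaped steel angle offcut, 40 x 40 x 5 mm section, 140 mm long along its y, also in the tray; to be left there. Origin: centre of its underside.
- jig: Fixed welding jig, blue base plate 210 (x) x 170 (y) x 15 mm. Hinge ears at x = +80 mm, y within 27 mm, 87 mm high; lock post 28 mm across, 70 mm high at x = -50 mm, y = 0. Origin: underside of the base, right below the seat's middle. x points from lock post to hinge, away from the robot (yaw within 0.3 of the world's); z up.
- seat (a point): Middle of the cradle, 30 mm above the bench: the centre of the tube's underside belongs here, tube along y (axes as the jig's). Two saddles, 18 mm wide, at y = -55 and +55 mm carry it; their cheeks are 37 mm apart up to 41 mm above the bench, then flare out up to 50 mm. Between the saddles (y -46 to +46 mm) fingers have room down to the base plate, 15 mm above the bench.
- strap (a joint): Hinge angle of the clamp strap (rad), a steel bar 24 mm wide, 8 mm thick, 175 mm long. 0 = shut, level, rubber foot 2 mm above a well-laid tube; starts open at 1.65 to 1.85, just past upright, leaning away from the robot; stop at 1.95. Stiff hinge, stays where left: 0.75 N m of friction plus up to 0.4 N m of weight, some 2 to 7 N at the handle.
- strap_hinge (a point): Centre of the strap's hinge pin, 75 mm above the bench, 80 mm from the seat along the jig's +x; the pin runs along the jig's y. Axes as the jig's.
- strap_handle (a point): Centre of the round cross bar (T handle) at the strap's free end, 12 mm thick, 110 mm long along the jig's y (43 mm free on each side of the strap). At strap angle a it is 175 cos a mm towards the jig's -x and 175 sin a mm above the hinge. Shut, it is 75 mm above the bench.
- knob (a joint): Lock knob's angle (rad): 0 = free, grows clockwise seen from above with the strap shut. A sprung detent pulls it back to 0 below about 0.65; past that it clicks over to 1.3 = locked and stays; stop at 1.3 (do not force it further). Needs 0.18 to 0.25 N m up to 0.4 rad, then less.
- knob_grip (a point): Point on the knob's axis (z, upwards with strap shut). Black bar grip 64 x 16 mm, 34 mm high on a 4 mm disc 46 mm across, on the strap's upper face 130 mm from the hinge; this point is 28 mm above that face, 10 mm below the bar's top; strap shut: 107 mm above the bench, jig x = -50 mm, y = 0. Locked, the bar lies along the jig's y; free, 1.3 rad anticlockwise of that.
- hammer: Loose hammer lying on the bench between jig and tray, bystander.
- spray: Standing spray can, 60 mm across, 190 mm tall, bystander.
- flat: Loose flat bar 180 x 30 x 8 mm, bystander.
- brush: Loose brush, bystander.
- magnet: Loose square magnet block 90 x 90 x 22 mm, bystander.
- pot: Small open metal cup, 80 mm across, 85 mm tall, bystander.
Mind the look-alikes: they are no part of the job. Leave any pink or purple look-alike of the tube alone.

How it is judged (in metres and radians):
On the way, in this order (a step that is already met when the one before it is completed fails the run):
1. the tube lies in the cradle, let go (x of tube in the frame of seat between -0.01 and 0.01 m and y of tube in the frame of seat between -0.02 and 0.02 m and z of tube in the frame of seat between -0.005 and 0.005 m and angle between the y axis of tube and the y axis of jig, either way round below 0.12 rad and angle between tube's own z axis and vertical below 0.1 rad and contact force between the fingers and tube below 0.5 N), for 0.2 s.
2. the strap is shut over the tube, the knob still free (value of joint strap below 0.05 rad and value of joint knob below 0.4 rad), for 0.2 s.
3. the knob has clicked over to its locked position (value of joint knob above 1.1 rad), for 0.2 s.
At the end, for the whole second after the job is handed in: Tube at rest in the cradle: within 10 mm across, 20 mm along, 5 mm in height of the seat, within 0.12 rad of the jig's y and 0.1 rad of level; strap shut (below 0.05 rad), knob locked (above 1.1 rad); every bystander within 40 mm of its start (x of tube in the frame of seat between -0.01 and 0.01 m and y of tube in the frame of seat between -0.02 and 0.02 m and z of tube in the frame of seat between -0.005 and 0.005 m and angle between the y axis of tube and the y axis of jig, either way round below 0.12 rad and angle between tube's own z axis and vertical below 0.1 rad and value of joint strap below 0.05 rad and value of joint knob above 1.1 rad and linear speed of tube below 0.02 m/s and distance of each of angle, hammer, spray, flat, brush, magnet, pot from where it was at the start of the episode below 0.04 m); the robot touches nothing.
It fails at once if another thing on the bench is knocked away (moved more than 40 mm) (distance of any of angle, hammer, spray, flat, brush, magnet, pot from where it was at the start of the episode above 0.04 m).
It also fails if it takes over 70 s, if anything falls off the work surface, if the arm or the gripper's body presses on something with over 40 N, if the wrist force passes 120 N, or if a joint passes its speed limit or range.

## Robot

A 6-joint arm with a two-finger parallel gripper is mounted at the origin on the work surface. World frame = base frame: x ahead of the robot, y to its left, z up, the work surface at z = 0. Lengths are in mm, angles in rad, forces in N, time in s.
With the tool pointing down it reaches from about 300 to 875 mm from the base axis. Payload 4.2 kg.
Tool frame: the origin (TCP) lies between the finger pads; the fingertips stand 25 mm ahead of it and the grasp point (between the pads) lies 6 mm ahead of it; z points along the fingers, y is the line along which they close (so a half turn about z gives the same grasp; the last joint's range is limited). The gripper opens to 85 mm and grips with 20 to 120 N. Pads are 22 mm wide; open, the fingers measure 114 mm over their backs; the gripper's body (76 mm by 85 mm) begins 54 mm behind the grasp point. The pads swing forward as they close: fully open they stand 13 mm farther back than shut.
Start: joints at [-1.131, 0.32, 1.565, -0, 1.257, -0.02], TCP at [255.171, -515.293, 256.338] pointing down, gripper open.
Joint ranges: [-3.11, 3.11], [-0.84, 2.01], [0.21, 2.61], [-1.34, 4.49], [0.05, 2.63], [-2.56, 2.56]. Speed limits (rad/s): [2.57, 2.57, 3.14, 3.14, 3.14, 3.14].

## Interface

Orientations are given as a unit quaternion [w, x, y, z].
In Python, from cell import * gives the robot as it stands.
- The arm moves only by the tool arm_command, never from a script. Its argument "rows" is a list of rows, each an object with "delta_pos": the shift along the tool's x, y, z as a fraction of full scale, a list of three; "twist": the turn, a rotation vector about the tool's x, y, z as a fraction of full scale, a list of three; "jaw": the opening, from -1 (shut) to 1 (fully open). A call has 1 to 5 rows; each row shifts and turns the commanded pose from where the row before left it, along the tool's axes as they then stand; what a row does not reach is not made up. Full scale, the value 1, is 30 mm for a shift and 0.08 rad for a turn. A row lasts 1/12 s, in which the tool goes at most 41.7 mm and 7.16 degrees, less where a joint would pass 70% of its speed; a pose out of reach is approached as far as the arm can. A call with a number of a shift or a turn outside -1 to 1 is refused whole. A call with a gripper value outside its range is refused whole. The fingers move at their own pace and stop on an object; "force" is the grip in N (left out, the last holds). Time passes only in rows, so rows that do not move let the fingers close. It gives the time, the measured TCP pose, the force, the opening and the grip force at its end, in the units of the state.
- get_state(): the state, without advancing time (a new reading comes with each control period).
- capture(name): name is "side" or "top"; returns the picture (384x512x3 uint8, red, green, blue); there is no depth.
- calibration(name): a dict with "intrinsics" (3x3 intrinsics, pixels), "k1" (the pictures are not rectified: a ray, as slopes to the right and down, at radius r is drawn at 1 + k1 r^2 times it, then the intrinsics apply), "extrinsics" (4x4, takes a point from world to camera coordinates). Camera axes: x right, y down, z forward; pixel columns grow to the right and rows downward; lengths in mm; the calibration is good to about 2 mm. A picture is of the moment at which its call begins. calibration takes no time and is no camera call.
- job_done(): hands the job in; it is judged then, once.
The state is a dict: "t": time; "joint_pos": joint angles; "dq": joint speeds; "tau": joint torques, N m; "ee_pos": TCP position; "ee_rot": TCP orientation; "wrist_force": force on the tool from outside, world axes, zero at the start; "ft_torque": the same for the moment, N m; "gripper_width": finger opening in mm; "finger_force": force on a finger pad.
Only numpy, scipy, OpenCV 4.12 (cv2) and the standard library are available. Lean on these libraries where they do the work, as an engineer would, in place of code of your own. Each camera call takes 0.05 s, during which the arm holds its last target. There are 200 camera calls.

## Working session

There is one attempt and no reset: what is moved stays moved. The work goes in short steps, Python scripts to look and compute and a tool call to move; the robot and the scene stay as the last step left them, time stands still between calls to the robot, and variables do not carry over. Pictures are saved under pics/ and viewed, at most 11 in all, crops included, and the job is handed in when it is done.

Besides the shell and the picture viewer there is one more tool, called after ">>>" in YAML: its name, and indented under it one key for each argument. arm_command: Moves the arm, as the interface text tells. Its arguments: {"type":"object","properties":{"rows":{"type":"array","items":{"type":"object","properties":{"delta_pos":{"type":"array","items":{"type":"number","minimum":-1,"maximum":1}},"twist":{"type":"array","items":{"type":"number","minimum":-1,"maximum":1}},"jaw":{"type":"number"}}}},"force":{"type":"number"}},"required":["rows"]}

```bash
mkdir -p pics
python3 - <<'E'
from cell import *
import cv2,numpy as np
for n in("side","top"):
    im=capture(n); cv2.imwrite(f"pics/{n}0.png",im[:,:,::-1]); c=calibration(n); print(n,c)
a=cv2.imread("pics/side0.png");b=cv2.imread("pics/top0.png")
print(get_state())
E
```

```text
side {'intrinsics': array([[438.61381354,   0.        , 261.00803821],
       [  0.        , 438.61381354, 183.94843134],
       [  0.        ,   0.        ,   1.        ]]), 'k1': -0.11509879987771532, 'extrinsics': array([[-9.71589214e-01, -2.35731691e-01,  2.10942829e-02,
         5.18615897e+02],
       [-1.58792725e-01,  5.83189402e-01, -7.96664918e-01,
         1.24694272e+02],
       [ 1.75497206e-01, -7.77380661e-01, -6.04053010e-01,
         1.58471402e+03],
       [ 0.00000000e+00,  0.00000000e+00,  0.00000000e+00,
         1.00000000e+00]])}
top {'intrinsics': array([[455.21575824,   0.        , 249.53190085],
       [  0.        , 455.21575824, 195.83510119],
       [  0.        ,   0.        ,   1.        ]]), 'k1': -0.10853892986348092, 'extrinsics': array([[-4.43173698e-03, -9.99989631e-01,  1.04784302e-03,
         5.36161432e+01],
       [-9.77574109e-01,  4.11176900e-03, -2.10551549e-01,
         5.34685138e+02],
       [ 2.10545057e-01, -1.95745329e-03, -9.77582195e-01,
         1.42639203e+03],
       [ 0.00000000e+00,  0.00000000e+00,  0.00000000e+00,
         1.00000000e+00]])}
{'t': 0.1, 'joint_pos': array([-1.13102424e+00,  3.20272764e-01,  1.56553411e+00, -1.92149310e-05,
        1.25740852e+00, -2.00054744e-02]), 'dq': array([-0.00034797, -0.00237279, -0.00187119,  0.00040282,  0.00185695,
       -0.00165067]), 'tau': array([ 4.85905707e-05, -4.16407943e+01, -2.34705180e+01, -4.26613803e-05,
        4.85113560e-03, -1.35993335e-05]), 'ee_pos': array([ 254.98928729, -514.9517653 ,  255.54947229]), 'ee_rot': array([-7.91659646e-04,  9.73690747e-01,  2.27872050e-01, -1.77981833e-04]), 'wrist_force': array([1.1511651 , 0.03787499, 0.31973894]), 'ft_torque': array([ 0.06319478, -0.07715908,  0.02910677]), 'finger_force': 0.0, 'gripper_width': 85.25629593442478}
```

View pics/top0.png

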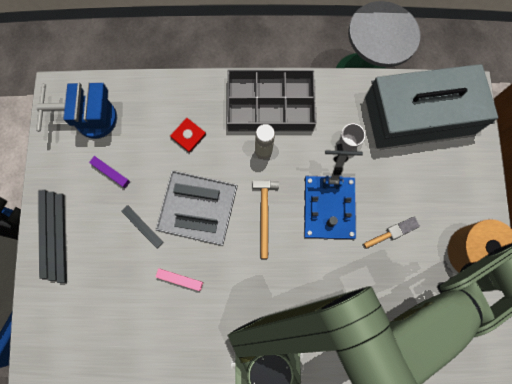

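View pics/side0.png

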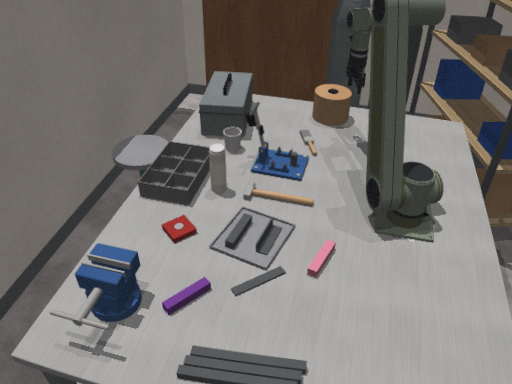

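The top view shows the tray at (197,208), with two dark bars in it at (196,191) and (195,224), and the jig at (330,207) with the strap upright near (343,155). Pink (179,280), purple (109,172) and the long bars at (52,237) are look-alikes outside the tray. I'll enlarge the tray and jig to tell the tube from the angle.

Run:
```python
import cv2,numpy as np
a=cv2.imread("pics/side0.png");b=cv2.imread("pics/top0.png")
r=lambda im,x,y,w,h,W,H:cv2.convertScaleAbs(cv2.resize(im[y:y+h,x:x+w],(W,H),interpolation=cv2.INTER_CUBIC),alpha=1.5)
o=np.vstack([np.hstack([r(b,150,165,100,75,400,300),r(b,290,120,100,125,400,300)[:, :]]),np.hstack([r(a,205,200,100,75,400,300),r(a,235,95,100,90,400,300)])])
cv2.imwrite("pics/crop0.png",o)
```

```text
(no output)
```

View pics/crop0.png

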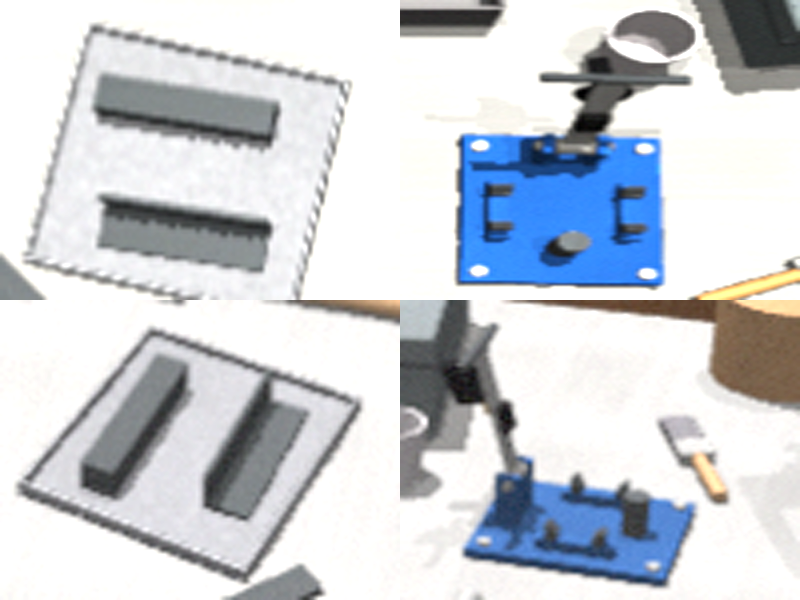

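The crop shows the far bar, (196,190) in the top view and (240,230) in the side view, as a closed square block, so it is the tube. The near bar, (195,224), is an L with an upright leg, so it is the angle offcut and stays. The jig's lock post is at (333,222), the open strap leans back with its handle at about (344,139), and the pot stands just behind it.

```bash
cat > h.py <<'E'
from cell import *
import cv2,numpy as np
from scipy.spatial.transform import Rotation as R
def ray(n,uv):
    c=calibration(n);K=c["intrinsics"];T=c["extrinsics"]
    uv=np.atleast_2d(uv).astype(float)
    p=cv2.undistortPoints(uv[:,None],K,np.array([c["k1"],0,0,0]))[:,0]
    d=np.c_[p,np.ones(len(p))]@T[:3,:3]
    return -T[:3,:3].T@T[:3,3],d
def plane(n,uv,z):
    o,d=ray(n,uv);return o+d*((z-o[2])/d[:,2])[:,None]
def proj(n,P):
    c=calibration(n);T=c["extrinsics"]
    r=cv2.Rodrigues(T[:3,:3])[0]
    return cv2.projectPoints(np.atleast_2d(P).astype(float),r,T[:3,3],c["intrinsics"],np.array([c["k1"],0,0,0,0.]))[0][:,0]
def tri(n1,u1,n2,u2):
    o1,d1=ray(n1,u1);o2,d2=ray(n2,u2);d1=d1[0];d2=d2[0]
    A=np.c_[d1,-d2];s=np.linalg.lstsq(A,o2-o1,rcond=None)[0]
    a=o1+s[0]*d1;b=o2+s[1]*d2;return (a+b)/2,np.linalg.norm(a-b)
def big(m):
    k,l,s,c=cv2.connectedComponentsWithStats(m.astype(np.uint8));i=1+s[1:,4].argmax();return l==i
def rect(n,m,z):
    c=max(cv2.findContours(m.astype(np.uint8),0,cv2.CHAIN_APPROX_NONE)[0],key=cv2.contourArea)[:,0]
    P=plane(n,c,z)[:,:2].astype(np.float32);return cv2.minAreaRect(P)
E
python3 - <<'E'
from h import *
t=cv2.imread("pics/top0.png");s=cv2.imread("pics/side0.png")
g=cv2.cvtColor(t,6).astype(int)
print(g[180:206:1,196], g[180:206,185])
for n,im in(("top",t),("side",s)):
    h=cv2.cvtColor(im,cv2.COLOR_BGR2HSV); m=(h[...,0]>100)&(h[...,0]<125)&(h[...,1]>150)
    z=np.zeros_like(m)
    if n=="top": z[170:245,300:360]=1
    else: z[145:180,248:312]=1
    r=rect(n,big(cv2.morphologyEx((m&z).astype(np.uint8),3,np.ones((3,3)))),15);print(n,"jig",r)
# white holes
w=(t.min(2)>170);w2=np.zeros_like(w);w2[172:242,303:358]=1
k,l,st,c=cv2.connectedComponentsWithStats((w&w2).astype(np.uint8))
for i in range(1,k): print(st[i,4],c[i],plane("top",c[i],15))
for th in(75,85,95,105,115):
    m=(g<th); 
    z=np.zeros_like(m);z[180:203,168:225]=1
    print(th,rect("top",big(m&z),34))
print("cam",ray("top",[0,0])[0],ray("side",[0,0])[0])
E
```

```text
[155 153 155 158 160 160 127  99  92  93  92  94  93  92  93  62  32  66
  90 139 162 166 161 157 158 159] [156 155 154 154 133 104  91  91  92  91  93  91  90  68  37  60  81 103
 146 165 165 164 163 165 166 161]
top jig ((505.09527587890625, -217.50253295898438), (167.38189697265625, 208.8631134033203), 88.17088317871094)
side jig ((501.5460205078125, -203.83938598632812), (174.95628356933594, 200.33883666992188), 87.33568572998047)
22 [305.63636364 173.36363636] [[ 621.18892418 -139.63429883   15.        ]]
5 [321.4 173.8] [[ 619.51601124 -193.3749689    15.        ]]
1 [330. 172.] [[ 625.78467869 -223.07946352   15.        ]]
11 [348. 172.] [[ 625.67308216 -284.9569961    15.        ]]
12 [356.41666667 174.16666667] [[ 617.9839546  -313.57855307   15.        ]]
11 [309.63636364 180.09090909] [[ 597.59812555 -152.4811449    15.        ]]
8 [350.875 181.125] [[ 593.58718037 -293.15239614   15.        ]]
2 [356.5 185.5] [[ 578.25754977 -311.64020232   15.        ]]
1 [357. 193.] [[ 552.2069624  -311.91909068   15.        ]]
2 [303.  200.5] [[ 527.19330152 -127.86063486   15.        
[... 401 characters left out ...]
 15.        ]]
70 [325.7        240.64285714] [[ 391.76754314 -199.22367082   15.        ]]
75 ((540.0948486328125, 230.6024169921875), (146.13107299804688, 9.280364990234375), 80.63215637207031)
85 ((540.0844116210938, 227.52467346191406), (150.05584716796875, 33.87115478515625), 89.74365234375)
95 ((550.2000732421875, 228.4752655029297), (149.9232635498047, 38.9565544128418), 80.17418670654297)
105 ((551.040283203125, 229.28036499023438), (152.9213104248047, 40.936126708984375), 79.85227966308594)
115 ((551.4513549804688, 229.2040252685547), (153.0111083984375, 42.280338287353516), 80.1761703491211)
cam [ 222.61216798   54.2091812  1506.93805753] [ 245.56927261 1281.45985603 1045.65099561]
```

```bash
cat >> h.py <<'E'
def phi(st=None):
    st=st or get_state();q=st["ee_rot"];X=R.from_quat(q,scalar_first=True).apply([1,0,0]);return np.arctan2(X[1],X[0])
def go(P,ph):
    "units still to go: shift in the axes after the turn, and turn"
    st=get_state();M=R.from_quat(st["ee_rot"],scalar_first=True);t=R.from_matrix(np.c_[[np.cos(ph),np.sin(ph),0],[np.sin(ph),-np.cos(ph),0],[0,0,-1]])
    print("t",round(st["t"],2),"pos",st["ee_pos"].round(1),"phi",round(phi(st),3),"w",round(st["gripper_width"],1),"F",st["wrist_force"].round(1),"ff",round(float(st["finger_force"]),1),"q",st["joint_pos"].round(2))
    d=np.array(P)-st["ee_pos"]
    print(" shift/30 turned:",(t.inv().apply(d)/30).round(2)," unturned:",(M.inv().apply(d)/30).round(2)," twist/.08:",((M.inv()*t).as_rotvec()/.08).round(2))
E
python3 - <<'E'
from h import *
t=cv2.imread("pics/top0.png");g=cv2.cvtColor(t,6).astype(int)
m=(g>80)&(g<112);z=np.zeros_like(m);z[180:203,168:225]=1;m=big(cv2.morphologyEx((m&z).astype(np.uint8),cv2.MORPH_OPEN,np.ones((3,3))));print("tube",rect("top",m,34))
O=np.array([506.4,-219.4]);y=-.035;c,s=np.cos(y),np.sin(y);J=lambda a,b,h:[O[0]+c*a-s*b,O[1]+s*a+c*b,h]
for n in("top","side"):print(n,proj(n,[J(-50,0,70),J(21,55,50),J(-21,55,50),J(21,-55,50),J(-21,-55,50),J(80,0,87)]).round(1).tolist())
o,d=ray("top",[343.8,152.5])
for a in np.arange(1.6,1.9,.05):
    print(round(a,2),[proj(n,J(80-175*np.cos(a),b,75+175*np.sin(a))).round(1).tolist() for n in("top","side") for b in(-55,55)])
print("spray",plane("top",[265,132],190),"pot",plane("top",[353,134],85),plane("side",[232,133],85))
go([561.7,257.8,150],1.393)
E
```

```text
tube ((559.2583618164062, 230.26824951171875), (147.15248107910156, 26.247421264648438), 80.14037322998047)
top [[333.5, 218.5], [315.6, 197.7], [315.5, 210.3], [348.8, 198.7], [349.0, 211.3], [334.1, 178.0]]
side [[292.3, 152.0], [272.0, 160.4], [282.0, 162.1], [278.4, 146.5], [288.1, 148.1], [261.8, 143.4]]
1.6 [[[363.2, 162.9]], [[325.4, 161.6]], [[265.1, 101.8]], [[257.6, 114.1]]]
1.65 [[[363.0, 160.0]], [[325.3, 158.7]], [[263.0, 101.6]], [[255.4, 113.9]]]
1.7 [[[362.9, 157.2]], [[325.3, 155.9]], [[260.9, 101.5]], [[253.2, 113.8]]]
1.75 [[[362.7, 154.5]], [[325.2, 153.2]], [[258.9, 101.5]], [[251.0, 113.8]]]
1.8 [[[362.5, 151.9]], [[325.0, 150.6]], [[256.8, 101.6]], [[248.9, 113.9]]]
1.85 [[[362.2, 149.4]], [[324.9, 148.1]], [[254.8, 101.8]], [[246.7, 114.1]]]
spray [[705.77934417   3.37395997 190.        ]] pot [[ 737.34044147 -292.96034108   85.        ]] [[ 729.6603761  -272.98275137   85.        ]]
t 0.1 pos [ 255.  -515.   255.5] phi 0.46 w 85.3 F [1.2 0.  0.3] ff 0.0 q [-1.13  0.32  1.57 -0.    1.26 -0.02]
 shift/30 turned: [27.16  5.51  3.52]  unturned: [ 20.59 -18.54   3.55]  twist/.08: [-2.000e-02 -1.000e-02 -1.167e+01]
```

Run:
```python
import cv2,numpy as np
t=cv2.imread("pics/top0.png");s=cv2.imread("pics/side0.png")
a=cv2.resize(t[190:235,300:360],(800,600),interpolation=cv2.INTER_NEAREST)
cv2.imwrite("pics/j.png",cv2.convertScaleAbs(a,alpha=1.5))
```

```text
(no output)
```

View pics/j.png

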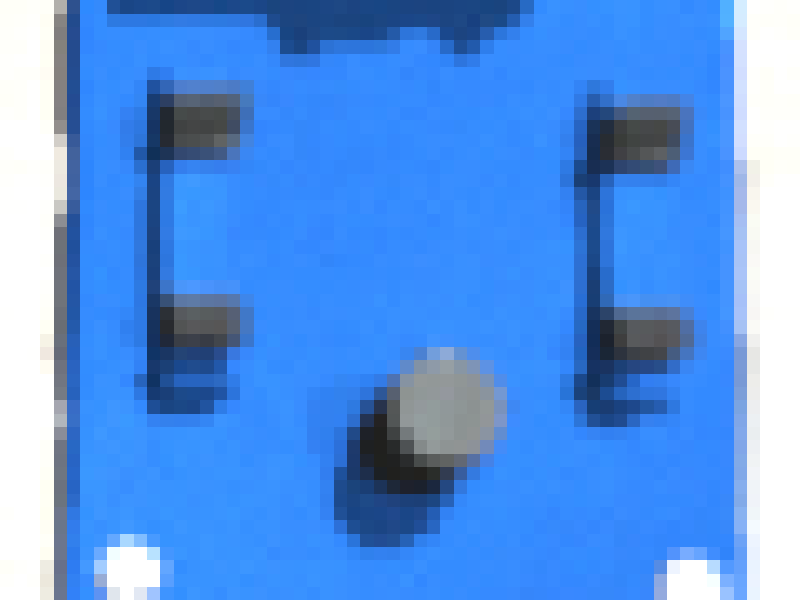

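>>> arm_command:
  rows:
    - {"delta_pos": [0.74, -0.67, 0], "twist": [0, 0, 0], "jaw": 0.2}
    - {"delta_pos": [0.74, -0.67, 0], "twist": [0, 0, 0], "jaw": 0.2}
    - {"delta_pos": [0.74, -0.67, 0], "twist": [0, 0, 0], "jaw": 0.2}
    - {"delta_pos": [0.74, -0.67, 0], "twist": [0, 0, 0], "jaw": 0.2}
    - {"delta_pos": [0.74, -0.67, 0], "twist": [0, 0, 0], "jaw": 0.2}

```text
t: 0.52
ee_pos: [310.1, -374.5, 255.9]
ee_rot: [-0.0, 0.974, 0.228, -0.0]
wrist_force: [0.4, -0.5, 0.2]
gripper_width: 51.3
finger_force: 0.0
```

>>> arm_command:
  rows:
    - {"delta_pos": [0.74, -0.67, 0], "twist": [0, 0, 0], "jaw": 0.2}
    - {"delta_pos": [0.74, -0.67, 0], "twist": [0, 0, 0], "jaw": 0.2}
    - {"delta_pos": [0.74, -0.67, 0], "twist": [0, 0, 0], "jaw": 0.2}
    - {"delta_pos": [0.74, -0.67, 0], "twist": [0, 0, 0], "jaw": 0.2}
    - {"delta_pos": [0.74, -0.67, 0], "twist": [0, 0, 0], "jaw": 0.2}

```text
t: 0.93
ee_pos: [364.9, -235.1, 256.1]
ee_rot: [-0.0, 0.974, 0.228, -0.0]
wrist_force: [0.2, 0.0, 0.3]
gripper_width: 51.1
finger_force: 0.0
```

>>> arm_command:
  rows:
    - {"delta_pos": [0.74, -0.67, 0], "twist": [0, 0, 0], "jaw": 0.2}
    - {"delta_pos": [0.74, -0.67, 0], "twist": [0, 0, 0], "jaw": 0.2}
    - {"delta_pos": [0.74, -0.67, 0], "twist": [0, 0, 0], "jaw": 0.2}
    - {"delta_pos": [0.74, -0.67, 0], "twist": [0, 0, 0], "jaw": 0.2}
    - {"delta_pos": [0.74, -0.67, 0], "twist": [0, 0, 0], "jaw": 0.2}

```text
t: 1.35
ee_pos: [419.8, -95.8, 256.1]
ee_rot: [-0.0, 0.974, 0.228, -0.0]
wrist_force: [0.6, -0.2, 0.7]
gripper_width: 51.4
finger_force: 0.0
```

>>> arm_command:
  rows:
    - {"delta_pos": [0.74, -0.67, 0], "twist": [0, 0, 0], "jaw": 0.2}
    - {"delta_pos": [0.74, -0.67, 0], "twist": [0, 0, 0], "jaw": 0.2}
    - {"delta_pos": [0.74, -0.67, 0], "twist": [0, 0, 0], "jaw": 0.2}
    - {"delta_pos": [0.74, -0.67, 0], "twist": [0, 0, 0], "jaw": 0.2}
    - {"delta_pos": [0.74, -0.67, 0], "twist": [0, 0, 0], "jaw": 0.2}

```text
t: 1.77
ee_pos: [474.7, 43.5, 256.0]
ee_rot: [0.0, 0.974, 0.228, -0.0]
wrist_force: [-0.0, -0.1, -0.5]
gripper_width: 50.8
finger_force: 0.0
```

>>> arm_command:
  rows:
    - {"delta_pos": [0.74, -0.67, 0], "twist": [0, 0, 0], "jaw": 0.2}
    - {"delta_pos": [0.74, -0.67, 0], "twist": [0, 0, 0], "jaw": 0.2}
    - {"delta_pos": [0.74, -0.67, 0], "twist": [0, 0, 0], "jaw": 0.2}
    - {"delta_pos": [0, 0, 0], "twist": [0, 0, -1], "jaw": 0.2}
    - {"delta_pos": [0, 0, 0], "twist": [0, 0, -1], "jaw": 0.2}

```text
t: 2.18
ee_pos: [507.8, 127.2, 255.5]
ee_rot: [-0.0, 0.951, 0.308, -0.001]
wrist_force: [0.1, 0.1, 0.0]
gripper_width: 51.0
finger_force: 0.0
```

>>> arm_command:
  rows:
    - {"delta_pos": [0, 0, 0], "twist": [0, 0, -1], "jaw": 0.2}
    - {"delta_pos": [0, 0, 0], "twist": [0, 0, -1], "jaw": 0.2}
    - {"delta_pos": [0, 0, 0], "twist": [0, 0, -1], "jaw": 0.2}
    - {"delta_pos": [0, 0, 0], "twist": [0, 0, -1], "jaw": 0.2}
    - {"delta_pos": [0, 0, 0], "twist": [0, 0, -1], "jaw": 0.2}

```text
t: 2.6
ee_pos: [507.3, 125.6, 255.8]
ee_rot: [-0.0, 0.872, 0.49, -0.001]
wrist_force: [0.3, -0.6, -0.6]
gripper_width: 51.2
finger_force: 0.0
```

>>> arm_command:
  rows:
    - {"delta_pos": [0, 0, 0], "twist": [0, 0, -1], "jaw": 0.2}
    - {"delta_pos": [0, 0, 0], "twist": [0, 0, -1], "jaw": 0.2}
    - {"delta_pos": [0, 0, 0], "twist": [0, 0, -1], "jaw": 0.2}
    - {"delta_pos": [0, 0, 0], "twist": [0, 0, -1], "jaw": 0.2}
    - {"delta_pos": [0, 0, 0], "twist": [0, 0, -0.6], "jaw": 0.2}

```text
t: 3.02
ee_pos: [507.3, 125.5, 255.8]
ee_rot: [-0.0, 0.768, 0.641, -0.0]
wrist_force: [-0.6, -0.1, 0.1]
gripper_width: 51.4
finger_force: 0.0
```

```bash
python3 -c "
from h import *
go([562.8,258.5,100],1.393)"
```

```text
t 3.02 pos [507.3 125.5 255.8] phi 1.391 w 51.4 F [-0.6 -0.1  0.1] ff 0.0 q [ 0.22  0.24  1.68 -0.    1.22  0.4 ]
 shift/30 turned: [4.69 1.04 5.19]  unturned: [4.69 1.03 5.19]  twist/.08: [-0.01  0.01 -0.02]
```

Run:
```python
from h import *
t=cv2.imread("pics/top0.png").astype(int)
z=np.zeros(t.shape[:2],bool);z[212:229,325:342]=1
m=big(z&(t.min(2)>70)&(t.max(2)-t.min(2)<40));v,u=np.nonzero(m);print(m.sum(),u.mean(),v.mean(),plane("top",[u.mean(),v.mean()],70))
dk=(t.max(2)<95)&(t[...,0]-t[...,2]<35)
for u0,u1 in((311,319),(344,352)):
  for v0,v1 in((195,204),(210,219)):
    z=np.zeros_like(dk);z[v0:v1,u0:u1]=1;v,u=np.nonzero(z&dk)
    print(len(u),u.mean(),v.min(),v.max(),v.mean(),plane("top",[u.mean(),v.min()-.5],50),plane("top",[u.mean(),v.mean()],48))
s=cv2.imread("pics/side0.png").astype(int)
```

```text
44 332.9318181818182 220.04545454545453 [[ 451.57637263 -215.66657191   70.        ]]
23 314.60869565217394 197 200 198.56521739130434 [[ 533.26832176 -162.19517931   50.        ]] [[ 526.76437494 -162.25319184   48.        ]]
18 314.5 213 215 214.0 [[ 479.99514787 -160.02697987   50.        ]] [[ 475.38662555 -160.15544464   48.        ]]
22 347.6818181818182 198 201 199.63636363636363 [[ 529.43876844 -271.48374365   50.        ]] [[ 522.67708612 -271.57312928   48.        ]]
17 347.3529411764706 214 216 214.94117647058823 [[ 476.06601954 -267.77882545   50.        ]] [[ 471.63729227 -267.99142004   48.        ]]
```

>>> arm_command:
  rows:
    - {"delta_pos": [0.94, 0.2, 0.9], "twist": [0, 0, 0], "jaw": 0.2}
    - {"delta_pos": [0.94, 0.2, 0.9], "twist": [0, 0, 0], "jaw": 0.2}
    - {"delta_pos": [0.94, 0.2, 0.9], "twist": [0, 0, 0], "jaw": 0.2}
    - {"delta_pos": [0.94, 0.2, 0.9], "twist": [0, 0, 0], "jaw": 0.2}
    - {"delta_pos": [0.93, 0.23, 0.9], "twist": [0, 0, 0], "jaw": 0.2}

```text
t: 3.43
ee_pos: [563.5, 259.4, 119.7]
ee_rot: [-0.0, 0.769, 0.64, -0.0]
wrist_force: [0.4, 0.4, 0.4]
gripper_width: 51.1
finger_force: 0.0
```

>>> arm_command:
  rows:
    - {"delta_pos": [0, 0, 0], "twist": [0, 0, 0], "jaw": 0.2}
    - {"delta_pos": [0, 0, 0], "twist": [0, 0, 0], "jaw": 0.2}

```text
t: 3.6
ee_pos: [562.5, 258.9, 118.5]
ee_rot: [-0.001, 0.768, 0.64, -0.003]
wrist_force: [0.2, 0.5, -0.5]
gripper_width: 51.4
finger_force: 0.0
```

```bash
python3 -c "
from h import *
go([562.8,258.5,32],1.393)
for n in('top','side'): cv2.imwrite(f'pics/{n}1.png',capture(n)[:,:,::-1])
a=cv2.imread('pics/top1.png')[150:250,140:260];b=cv2.imread('pics/side1.png')[140:270,190:310]
cv2.imwrite('pics/c1.png',cv2.convertScaleAbs(np.hstack([cv2.resize(a,(400,400)),cv2.resize(b,(400,400))]),alpha=1.4))
"
```

```text
t 3.6 pos [562.5 258.9 118.5] phi 1.39 w 51.4 F [ 0.2  0.5 -0.5] ff 0.0 q [ 0.41  0.5   1.64 -0.    1.    0.59]
 shift/30 turned: [-0.01  0.01  2.88]  unturned: [-0.    0.02  2.88]  twist/.08: [-0.05  0.04 -0.04]
```

View pics/c1.png

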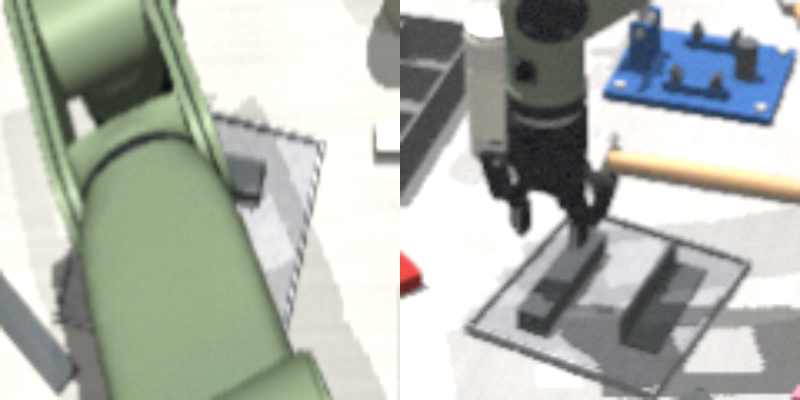

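The side view shows the open fingers straddling the tube's far half, with the angle offcut and hammer clear. The post and cheeks put the seat at about (501,-217.5), with jig yaw -0.035.

>>> arm_command:
  rows:
    - {"delta_pos": [0, 0, 0.8], "twist": [0, 0, 0], "jaw": 0.2}
    - {"delta_pos": [0, 0, 0.8], "twist": [0, 0, 0], "jaw": 0.2}
    - {"delta_pos": [0, 0, 0.8], "twist": [0, 0, 0], "jaw": 0.2}
    - {"delta_pos": [0, 0, 0.4], "twist": [0, 0, 0], "jaw": 0.2}
    - {"delta_pos": [0, 0, 0], "twist": [0, 0, 0], "jaw": 0.2}

```text
t: 4.12
ee_pos: [562.3, 256.8, 36.1]
ee_rot: [-0.0, 0.769, 0.639, -0.002]
wrist_force: [-0.9, -0.7, 0.2]
gripper_width: 51.3
finger_force: 0.0
```

```bash
python3 -c "
from h import *
go([562.8,258.5,32],1.393)
cv2.imwrite('pics/s2.png',cv2.resize(capture('side')[:,:,::-1][170:270,190:310],(720,600)))
"
```

```text
t 4.12 pos [562.3 256.8  36.1] phi 1.387 w 51.3 F [-0.9 -0.7  0.2] ff 0.0 q [ 0.41  0.59  1.73 -0.    0.83  0.59]
 shift/30 turned: [0.06 0.01 0.14]  unturned: [0.06 0.01 0.14]  twist/.08: [-0.04  0.03 -0.08]
```

View pics/s2.png

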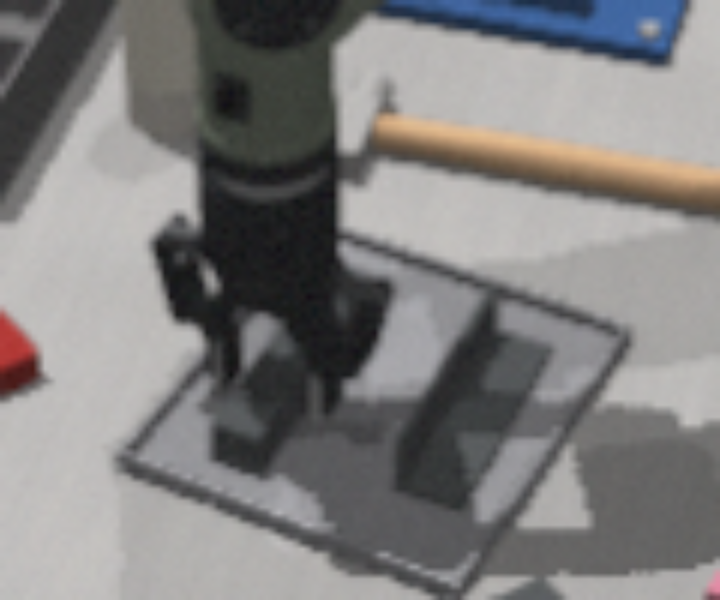

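The tube's end (px 240,440 in the crop) sits between the fingers. I'll lower slightly and grip.

>>> arm_command:
  rows:
    - {"delta_pos": [0, 0, 0.1], "twist": [0, 0, 0], "jaw": 0.2}
    - {"delta_pos": [0, 0, 0], "twist": [0, 0, 0], "jaw": -1}
    - {"delta_pos": [0, 0, 0], "twist": [0, 0, 0], "jaw": -1}
    - {"delta_pos": [0, 0, 0], "twist": [0, 0, 0], "jaw": -1}
    - {"delta_pos": [0, 0, 0], "twist": [0, 0, 0], "jaw": -1}
  force: 60

```text
t: 4.58
ee_pos: [564.2, 258.7, 36.0]
ee_rot: [0.0, 0.769, 0.639, 0.001]
wrist_force: [-0.5, 0.3, 6.0]
gripper_width: 28.7
finger_force: 61.2
```

>>> arm_command:
  rows:
    - {"delta_pos": [0, 0, 0], "twist": [0, 0, 0], "jaw": -1}
    - {"delta_pos": [0, 0, 0], "twist": [0, 0, 0], "jaw": -1}
    - {"delta_pos": [0, 0, 0], "twist": [0, 0, 0], "jaw": -1}

```text
t: 4.83
ee_pos: [564.2, 258.6, 36.0]
ee_rot: [0.0, 0.769, 0.639, 0.001]
wrist_force: [-1.1, -0.5, 6.8]
gripper_width: 28.8
finger_force: 61.2
```

```bash
python3 -c "
from h import *
go([501.9,-187.5,180],1.536)
"
```

```text
t 4.83 pos [564.2 258.6  36. ] phi 1.388 w 28.8 F [-1.1 -0.5  6.8] ff 61.2 q [0.41 0.59 1.72 0.   0.82 0.59]
 shift/30 turned: [-14.93  -1.56  -4.8 ]  unturned: [-14.99   0.68  -4.82]  twist/.08: [ 0.03 -0.01 -1.86]
```

>>> arm_command:
  rows:
    - {"delta_pos": [0, 0, -0.5], "twist": [0, 0, 0], "jaw": -1}
    - {"delta_pos": [0, 0, -0.9], "twist": [0, 0, 0], "jaw": -1}
    - {"delta_pos": [0, 0, -1], "twist": [0, 0, 0], "jaw": -1}
    - {"delta_pos": [0, 0, -1], "twist": [0, 0, 0], "jaw": -1}
    - {"delta_pos": [0, 0, -1], "twist": [0, 0, 0], "jaw": -1}

```text
t: 5.25
ee_pos: [563.0, 258.1, 167.0]
ee_rot: [-0.0, 0.769, 0.64, -0.001]
wrist_force: [0.5, 0.0, -3.2]
gripper_width: 28.4
finger_force: 60.2
```

>>> arm_command:
  rows:
    - {"delta_pos": [0, 0, -0.4], "twist": [0, 0, -0.93], "jaw": -1}
    - {"delta_pos": [0, 0, 0], "twist": [0, 0, -0.93], "jaw": -1}
    - {"delta_pos": [-0.5, 0, 0], "twist": [0, 0, 0], "jaw": -1}
    - {"delta_pos": [-0.8, -0.1, 0], "twist": [0, 0, 0], "jaw": -1}
    - {"delta_pos": [-0.8, -0.1, 0], "twist": [0, 0, 0], "jaw": -1}

```text
t: 5.67
ee_pos: [554.5, 194.5, 177.2]
ee_rot: [-0.0, 0.719, 0.695, -0.001]
wrist_force: [-0.5, -1.0, -3.4]
gripper_width: 28.8
finger_force: 60.2
```

>>> arm_command:
  rows:
    - {"delta_pos": [-0.8, -0.1, 0], "twist": [0, 0, 0], "jaw": -1}
    - {"delta_pos": [-0.8, -0.1, 0], "twist": [0, 0, 0], "jaw": -1}
    - {"delta_pos": [-0.8, -0.1, 0], "twist": [0, 0, 0], "jaw": -1}
    - {"delta_pos": [-0.8, -0.1, 0], "twist": [0, 0, 0], "jaw": -1}
    - {"delta_pos": [-0.8, -0.1, 0], "twist": [0, 0, 0], "jaw": -1}

```text
t: 6.08
ee_pos: [534.9, 74.3, 177.3]
ee_rot: [-0.001, 0.72, 0.694, -0.001]
wrist_force: [-0.6, -0.7, -3.6]
gripper_width: 28.9
finger_force: 60.2
```

>>> arm_command:
  rows:
    - {"delta_pos": [-0.8, -0.1, 0], "twist": [0, 0, 0], "jaw": -1}
    - {"delta_pos": [-0.8, -0.1, 0], "twist": [0, 0, 0], "jaw": -1}
    - {"delta_pos": [-0.8, -0.1, 0], "twist": [0, 0, 0], "jaw": -1}
    - {"delta_pos": [-0.8, -0.1, 0], "twist": [0, 0, 0], "jaw": -1}
    - {"delta_pos": [-0.8, -0.1, 0], "twist": [0, 0, 0], "jaw": -1}

```text
t: 6.5
ee_pos: [515.7, -44.9, 177.4]
ee_rot: [-0.001, 0.72, 0.694, -0.001]
wrist_force: [0.2, -0.2, -4.4]
gripper_width: 28.8
finger_force: 60.2
```

>>> arm_command:
  rows:
    - {"delta_pos": [-0.8, -0.1, 0], "twist": [0, 0, 0], "jaw": -1}
    - {"delta_pos": [-0.8, -0.1, 0], "twist": [0, 0, 0], "jaw": -1}
    - {"delta_pos": [-0.8, -0.1, 0], "twist": [0, 0, 0], "jaw": -1}
    - {"delta_pos": [-0.8, -0.1, 0], "twist": [0, 0, 0], "jaw": -1}
    - {"delta_pos": [-0.6, 0, 0], "twist": [0, 0, 0], "jaw": -1}

```text
t: 6.92
ee_pos: [499.2, -158.7, 177.4]
ee_rot: [-0.001, 0.72, 0.694, -0.001]
wrist_force: [0.3, 0.2, -3.2]
gripper_width: 28.8
finger_force: 60.2
```

>>> arm_command:
  rows:
    - {"delta_pos": [0, 0, 0], "twist": [0, 0, 0], "jaw": -1}
    - {"delta_pos": [0, 0, 0], "twist": [0, 0, 0], "jaw": -1}

```text
t: 7.08
ee_pos: [500.2, -157.7, 177.5]
ee_rot: [-0.001, 0.72, 0.694, -0.001]
wrist_force: [-0.9, 0.1, -4.9]
gripper_width: 28.9
finger_force: 60.2
```

```bash
python3 -c "
from h import *
go([501.9,-187.5,100],1.536)
"
```

```text
t 7.08 pos [ 500.2 -157.7  177.5] phi 1.533 w 28.9 F [-0.9  0.1 -4.9] ff 60.2 q [-0.33  0.31  1.8  -0.    1.04 -0.29]
 shift/30 turned: [-0.99  0.09  2.58]  unturned: [-0.99  0.1   2.58]  twist/.08: [-0.03 -0.01 -0.03]
```

>>> arm_command:
  rows:
    - {"delta_pos": [-0.5, 0.05, 0], "twist": [0, 0, 0], "jaw": -1}
    - {"delta_pos": [-0.5, 0.05, 0.6], "twist": [0, 0, 0], "jaw": -1}
    - {"delta_pos": [0, 0, 0.9], "twist": [0, 0, 0], "jaw": -1}
    - {"delta_pos": [0, 0, 0.9], "twist": [0, 0, 0], "jaw": -1}
    - {"delta_pos": [0, 0, 0.2], "twist": [0, 0, 0], "jaw": -1}

```text
t: 7.5
ee_pos: [500.0, -185.1, 96.1]
ee_rot: [-0.004, 0.719, 0.695, -0.002]
wrist_force: [-1.9, 0.8, -5.0]
gripper_width: 28.7
finger_force: 60.4
```

>>> arm_command:
  rows:
    - {"delta_pos": [0, 0, 0], "twist": [0, 0, 0], "jaw": -1}
    - {"delta_pos": [0, 0, 0], "twist": [0, 0, 0], "jaw": -1}

```text
t: 7.67
ee_pos: [503.7, -186.5, 100.8]
ee_rot: [0.0, 0.719, 0.695, 0.0]
wrist_force: [0.6, 0.2, -3.7]
gripper_width: 28.8
finger_force: 60.4
```

```bash
python3 -c "
from h import *
go([501.9,-187.5,62],1.536)
a=capture('side')[:,:,::-1][90:190,230:330]; b=capture('top')[:,:,::-1][140:250,280:380]
cv2.imwrite('pics/s3.png',np.hstack([cv2.resize(a,(500,500),interpolation=2),cv2.resize(b,(300,500))]))
"
```

```text
t 7.67 pos [ 503.7 -186.5  100.8] phi 1.537 w 28.8 F [ 0.6  0.2 -3.7] ff 60.4 q [-0.38  0.41  1.87  0.    0.87 -0.34]
 shift/30 turned: [-0.04 -0.06  1.29]  unturned: [-0.04 -0.06  1.29]  twist/.08: [0.   0.   0.01]
```

View pics/s3.png

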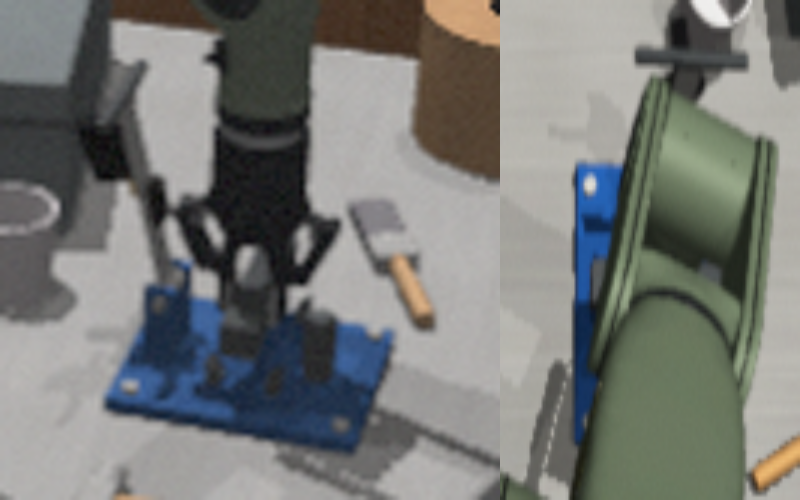

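```bash
python3 -c "
from h import *
O=np.array([500.8,-217.5]);y=-.035;c,s=np.cos(y),np.sin(y);J=lambda a,b,h:[O[0]+c*a-s*b,O[1]+s*a+c*b,h]
f=lambda *a:((proj('side',J(*a))[0]-[230,90])*5).round(0).tolist()
print('cheek mid',f(0,64,50),'tube end corners',[f(a,75,h) for a in(-15,15) for h in(69,99)],'x+5',f(5,75,84),f(0,75,84))
"
```

```text
cheek mid [239.0, 365.0] tube end corners [[255.0, 355.0], [256.0, 324.0], [218.0, 349.0], [219.0, 318.0]] x+5 [231.0, 336.0] [237.0, 337.0]
```

```bash
python3 -c "
from h import *
im=np.mean([capture('side').astype(float) for _ in range(3)],0)
for r in (155,157,159,162,163,164,165,166,167): print(r,im[r,268:300].astype(int)[:,0].tolist(),'\n   R',im[r,268:300].astype(int)[:,2].tolist() if 0 else im[r,268:300,0].astype(int).tolist())
" | awk '/R/{print} !/R/{split($0,a," ");printf a[1]" "}'
python3 - <<'E'
import sys;sys.path.insert(0,'.')
from h import *
s=cv2.imread('pics/side0.png')
for r in range(158,170): print(r,s[r,268:290,0].tolist())
E
```

```text
155    R [51, 63, 62, 62, 62, 56, 48, 45, 55, 59, 62, 68, 59, 42, 40, 43, 46, 33, 32, 27, 33, 30, 31, 40, 41, 45, 44, 46, 45, 47, 58, 64]
157    R [40, 43, 48, 57, 62, 50, 45, 46, 45, 39, 38, 41, 38, 39, 36, 30, 29, 31, 31, 30, 27, 28, 33, 39, 42, 43, 41, 41, 42, 48, 55, 54]
159    R [34, 46, 50, 53, 55, 49, 43, 39, 38, 41, 39, 38, 37, 40, 34, 30, 29, 32, 35, 34, 35, 32, 37, 41, 41, 41, 43, 39, 40, 50, 56, 52]
162    R [40, 48, 53, 61, 61, 52, 50, 52, 51, 49, 47, 47, 42, 34, 28, 30, 32, 33, 35, 32, 31, 35, 40, 40, 39, 39, 39, 42, 49, 57, 60, 63]
163    R [39, 50, 53, 51, 52, 55, 51, 47, 49, 48, 48, 49, 41, 26, 32, 30, 31, 38, 36, 34, 31, 42, 42, 41, 41, 43, 39, 41, 44, 56, 60, 62]
164    R [45, 56, 56, 46, 45, 54, 54, 45, 46, 47, 51, 46, 32, 28, 25, 34, 38, 42, 42, 33, 35, 44, 42, 39, 42, 39, 41, 40, 40, 45, 51, 54]
165    R [58, 60, 56, 50, 44, 48, 40, 43, 50, 45, 39, 37, 28, 26, 29, 37, 43, 46, 43, 37, 28, 34, 34, 37, 37, 41, 39, 41, 41, 39, 36, 41]
166    R [55, 47, 44, 39, 39, 38, 38, 47, 45, 36, 31, 27, 28, 33, 38, 44, 46, 40, 37, 35, 32, 29, 28, 34, 34, 35, 34, 37, 43, 39, 34, 
[... 744 characters left out ...]
22, 142, 142, 143, 146, 143, 143, 145, 140, 129, 110, 113, 139, 146, 134]
164 [106, 135, 128, 83, 45, 57, 92, 126, 143, 143, 144, 143, 143, 143, 143, 128, 98, 79, 101, 132, 145, 129]
165 [134, 149, 124, 74, 40, 46, 86, 130, 146, 147, 145, 144, 142, 145, 139, 113, 65, 63, 96, 132, 144, 132]
166 [132, 120, 101, 63, 46, 52, 103, 139, 151, 150, 151, 147, 144, 146, 132, 86, 48, 43, 98, 139, 144, 136]
167 [116, 75, 72, 62, 59, 61, 95, 121, 125, 135, 140, 143, 147, 148, 118, 65, 45, 44, 94, 136, 146, 140]
168 [115, 64, 62, 68, 65, 64, 66, 72, 82, 94, 97, 109, 118, 120, 98, 61, 43, 51, 75, 118, 136, 140]
169 [126, 105, 84, 68, 71, 67, 65, 67, 68, 66, 62, 65, 74, 72, 69, 66, 59, 61, 78, 92, 112, 133]
```

The tube end face in the side view spans columns 273.5–281, which matches the prediction (273.6–281). I'll lower with a small correction towards −x.

>>> arm_command:
  rows:
    - {"delta_pos": [-0.04, -0.08, 0.3], "twist": [0, 0, 0], "jaw": -1}
    - {"delta_pos": [0, 0, 0.4], "twist": [0, 0, 0], "jaw": -1}
    - {"delta_pos": [0, 0, 0.3], "twist": [0, 0, 0], "jaw": -1}
    - {"delta_pos": [0, 0, 0], "twist": [0, 0, 0], "jaw": -1}
    - {"delta_pos": [0, 0, 0], "twist": [0, 0, 0], "jaw": -1}

```text
t: 8.33
ee_pos: [500.4, -187.9, 69.7]
ee_rot: [-0.001, 0.719, 0.695, -0.0]
wrist_force: [-0.3, 0.1, -4.0]
gripper_width: 28.9
finger_force: 60.4
```

>>> arm_command:
  rows:
    - {"delta_pos": [0, 0, 0.15], "twist": [0, 0, 0], "jaw": -1}
    - {"delta_pos": [0, 0, 0.1], "twist": [0, 0, 0], "jaw": -1}
    - {"delta_pos": [0, 0, 0], "twist": [0, 0, 0], "jaw": -1}
    - {"delta_pos": [0, 0, 0], "twist": [0, 0, 0], "jaw": -1}

```text
t: 8.67
ee_pos: [500.9, -188.0, 62.8]
ee_rot: [-0.0, 0.719, 0.695, -0.0]
wrist_force: [-0.4, -0.2, -3.5]
gripper_width: 29.0
finger_force: 60.5
```

```bash
python3 -c "
from h import *
go([501.5,-187.5,62],1.536)"
```

```text
t 8.67 pos [ 500.9 -188.    62.8] phi 1.537 w 29.0 F [-0.4 -0.2 -3.5] ff 60.5 q [-0.38  0.46  1.91 -0.    0.78 -0.35]
 shift/30 turned: [0.02 0.02 0.03]  unturned: [0.02 0.02 0.03]  twist/.08: [-0.    0.    0.01]
```

Still carrying full weight and no side force, so I'll inch down until it seats.

>>> arm_command:
  rows:
    - {"delta_pos": [0, 0, 0.07], "twist": [0, 0, 0], "jaw": -1}
    - {"delta_pos": [0, 0, 0], "twist": [0, 0, 0], "jaw": -1}
    - {"delta_pos": [0, 0, 0], "twist": [0, 0, 0], "jaw": -1}

```text
t: 8.92
ee_pos: [501.3, -188.2, 62.0]
ee_rot: [0.001, 0.719, 0.695, 0.0]
wrist_force: [-2.2, 0.8, 5.9]
gripper_width: 28.9
finger_force: 61.7
```

>>> arm_command:
  rows:
    - {"delta_pos": [0, 0, 0.05], "twist": [0, 0, 0], "jaw": -1}
    - {"delta_pos": [0, 0, 0], "twist": [0, 0, 0], "jaw": -1}
    - {"delta_pos": [0, 0, 0], "twist": [0, 0, 0], "jaw": -1}

```text
t: 9.17
ee_pos: [501.3, -188.2, 61.9]
ee_rot: [0.001, 0.719, 0.695, 0.0]
wrist_force: [-4.7, 2.5, 15.7]
gripper_width: 28.8
finger_force: 63.2
```

>>> arm_command:
  rows:
    - {"delta_pos": [0, 0, -0.1], "twist": [0, 0, 0], "jaw": -1}
    - {"delta_pos": [0, 0, 0], "twist": [0, 0, 0], "jaw": 0.0}
    - {"delta_pos": [0, 0, 0], "twist": [0, 0, 0], "jaw": 0.1}
    - {"delta_pos": [0, 0, 0], "twist": [0, 0, 0], "jaw": 0.1}
    - {"delta_pos": [0, 0, 0], "twist": [0, 0, 0], "jaw": 0.1}

```text
t: 9.58
ee_pos: [501.1, -188.1, 62.1]
ee_rot: [0.0, 0.719, 0.695, 0.0]
wrist_force: [-0.2, 0.3, -0.5]
gripper_width: 47.4
finger_force: 0.0
```

>>> arm_command:
  rows:
    - {"delta_pos": [0, 0, -0.5], "twist": [0, 0, 0], "jaw": 0.1}
    - {"delta_pos": [0, 0, -1], "twist": [0, 0, 0], "jaw": 0.1}
    - {"delta_pos": [0, 0, -1], "twist": [0, 0, 0], "jaw": 0.1}
    - {"delta_pos": [0, 0, -1], "twist": [0, 0, 0], "jaw": 0.1}
    - {"delta_pos": [0, 0, -1], "twist": [0, 0, 0], "jaw": 0.1}

```text
t: 10.0
ee_pos: [500.7, -188.0, 198.3]
ee_rot: [-0.0, 0.719, 0.695, -0.0]
wrist_force: [0.5, -0.3, -0.0]
gripper_width: 46.7
finger_force: 0.0
```

>>> arm_command:
  rows:
    - {"delta_pos": [0, -1, -1], "twist": [0, 0, 0], "jaw": 0.1}
    - {"delta_pos": [0, -1, -1], "twist": [0, 0, 0], "jaw": 0.1}
    - {"delta_pos": [0, -1, -1], "twist": [0, 0, 0], "jaw": 0.1}
    - {"delta_pos": [0, 0, -1], "twist": [0, 0, 0], "jaw": 0.1}
    - {"delta_pos": [0, 0, 0], "twist": [0, 0, 0], "jaw": 0.1}

```text
t: 10.42
ee_pos: [413.6, -186.0, 321.6]
ee_rot: [0.006, 0.719, 0.695, 0.002]
wrist_force: [0.8, -0.7, 0.6]
gripper_width: 46.9
finger_force: 0.0
```

```bash
python3 -c "
from h import *
go([501.5,-187.5,300],1.536)
a=capture('side')[:,:,::-1];b=capture('top')[:,:,::-1];cv2.imwrite('pics/sA.png',a);cv2.imwrite('pics/tA.png',b)
cv2.imwrite('pics/s4.png',np.hstack([cv2.resize(a[90:190,230:330],(400,500),interpolation=2),cv2.resize(b[140:250,280:380],(400,500))]))
O=np.array([500.8,-217.5]);y=-.035;c,s=np.cos(y),np.sin(y);J=lambda a,b,h:[O[0]+c*a-s*b,O[1]+s*a+c*b,h]
for n,o,k in(('side',[230,90],[4,5]),('top',[280,140],[4,50/11])):print(((proj(n,[J(a,b,h) for a,b,h in((-15,75,60),(15,75,60),(-15,-75,60),(15,-75,60))])-o)*k).round().tolist())
"
```

```text
t 10.42 pos [ 413.6 -186.   321.6] phi 1.536 w 46.9 F [ 0.8 -0.7  0.6] ff 0.0 q [-0.45  0.08  1.71 -0.    1.34 -0.41]
 shift/30 turned: [0.05 2.93 0.72]  unturned: [0.06 2.92 0.75]  twist/.08: [ 0.14  0.06 -0.01]
[[203.0, 365.0], [174.0, 358.0], [236.0, 270.0], [209.0, 264.0]]
[[117.0, 316.0], [117.0, 274.0], [301.0, 322.0], [300.0, 281.0]]
```

View pics/s4.png

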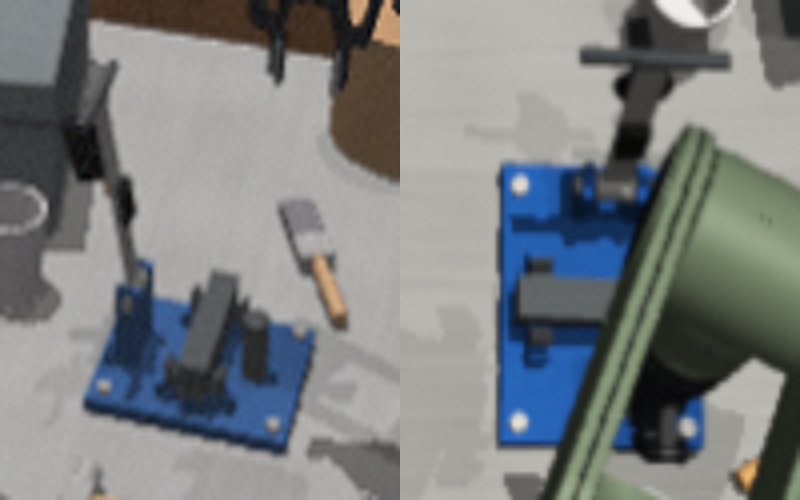

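The tube lies in both saddles, and its top-view corner at (117,276–322) matches the prediction. The handle bar runs (580,55)–(730,61) in the right-hand crop. Next is the strap handle on its free +y side.

```bash
cat >> h.py <<'E'
O=np.array([500.8,-217.5]);_c,_s=np.cos(-.035),np.sin(-.035)
J=lambda a,b,h:[O[0]+_c*a-_s*b,O[1]+_s*a+_c*b,h]
H=lambda a,b,dz=6:J(80-175*np.cos(a),b,75+175*np.sin(a)+dz)
E
python3 -c "
from h import *
for a in (1.7,1.75,1.8,1.85,1.9): print(a,[proj(n,H(a,b,0)).round(1).tolist() for n in('top','side') for b in(-55,55)])
t=cv2.imread('pics/tA.png').astype(int);print(t[148:160,340].sum(1)//3,t[148:160,328].sum(1)//3)
P=H(1.8,36);print(P);go(P,1.536);go(P[:2]+[300],1.536)
"
```

```text
1.7 [[[362.4, 159.1]], [[324.7, 157.8]], [[262.2, 101.8]], [[254.5, 114.2]]]
1.75 [[[362.2, 156.4]], [[324.6, 155.1]], [[260.1, 101.8]], [[252.3, 114.2]]]
1.8 [[[361.9, 153.7]], [[324.5, 152.4]], [[258.0, 101.9]], [[250.1, 114.3]]]
1.85 [[[361.7, 151.2]], [[324.3, 149.9]], [[256.0, 102.1]], [[248.0, 114.5]]]
1.9 [[[361.4, 148.7]], [[324.2, 147.4]], [[254.0, 102.4]], [[245.9, 114.8]]]
[20 22 41 69 73 52 45 49 60 61 62 60] [180 163 117  77  67  55 131 181 183 180 181 182]
[np.float64(621.7467636003573), np.float64(-185.71280484394558), np.float64(251.42333540368415)]
t 10.52 pos [ 412.9 -185.2  316.7] phi 1.536 w 46.8 F [ 1.  -0.5 -0.8] ff 0.0 q [-0.45  0.09  1.71 -0.    1.34 -0.41]
 shift/30 turned: [0.23 6.96 2.18]  unturned: [0.23 6.95 2.2 ]  twist/.08: [0.04 0.02 0.  ]
t 10.52 pos [ 412.9 -185.2  316.7] phi 1.536 w 46.8 F [ 1.  -0.5 -0.8] ff 0.0 q [-0.45  0.09  1.71 -0.    1.34 -0.41]
 shift/30 turned: [0.23 6.96 0.56]  unturned: [0.23 6.96 0.58]  twist/.08: [0.04 0.02 0.  ]
```

>>> arm_command:
  rows:
    - {"delta_pos": [0, 0.9, 0], "twist": [0, 0, 0], "jaw": 0.5}
    - {"delta_pos": [0, 0.9, 0], "twist": [0, 0, 0], "jaw": 0.5}
    - {"delta_pos": [0, 0.9, 0], "twist": [0, 0, 0], "jaw": 0.5}
    - {"delta_pos": [0.1, 0.9, 0], "twist": [0, 0, 0], "jaw": 0.5}
    - {"delta_pos": [0.1, 0.9, 0], "twist": [0, 0, 0], "jaw": 0.5}

```text
t: 10.93
ee_pos: [548.8, -183.3, 313.1]
ee_rot: [-0.002, 0.719, 0.695, -0.001]
wrist_force: [0.2, 0.1, -0.1]
gripper_width: 64.0
finger_force: 0.0
```

>>> arm_command:
  rows:
    - {"delta_pos": [0, 0.9, 0], "twist": [0, 0, 0], "jaw": 0.5}
    - {"delta_pos": [0, 0.9, 0], "twist": [0, 0, 0], "jaw": 0.5}
    - {"delta_pos": [0, 0.6, 0], "twist": [0, 0, 0], "jaw": 0.5}
    - {"delta_pos": [0, 0, 0], "twist": [0, 0, 0], "jaw": 0.5}
    - {"delta_pos": [0, 0, 0], "twist": [0, 0, 0], "jaw": 0.5}

```text
t: 11.35
ee_pos: [619.8, -185.7, 312.5]
ee_rot: [-0.002, 0.719, 0.695, -0.001]
wrist_force: [-0.4, -0.4, -0.6]
gripper_width: 64.1
finger_force: 0.0
```

```bash
python3 -c "
from h import *
go(H(1.8,36),1.536)
"
```

```text
t 11.35 pos [ 619.8 -185.7  312.5] phi 1.537 w 64.1 F [-0.4 -0.4 -0.6] ff 0.0 q [-0.31  0.41  1.28 -0.    1.45 -0.28]
 shift/30 turned: [0.   0.06 2.04]  unturned: [0.   0.07 2.04]  twist/.08: [-0.06 -0.01  0.02]
```

Descend in two steps, then close gently at 30 N.

>>> arm_command:
  rows:
    - {"delta_pos": [0, 0.07, 0.7], "twist": [0, 0, 0], "jaw": 0.5}
    - {"delta_pos": [0, 0, 0.7], "twist": [0, 0, 0], "jaw": 0.5}
    - {"delta_pos": [0, 0, 0.6], "twist": [0, 0, 0], "jaw": 0.5}
    - {"delta_pos": [0, 0, 0], "twist": [0, 0, 0], "jaw": 0.5}
    - {"delta_pos": [0, 0, 0], "twist": [0, 0, 0], "jaw": 0.5}

```text
t: 11.77
ee_pos: [620.3, -186.0, 254.7]
ee_rot: [-0.001, 0.719, 0.695, -0.001]
wrist_force: [0.3, -0.1, 0.3]
gripper_width: 63.9
finger_force: 0.0
```

>>> arm_command:
  rows:
    - {"delta_pos": [0, 0, 0], "twist": [0, 0, 0], "jaw": 0.0}
    - {"delta_pos": [0, 0, 0], "twist": [0, 0, 0], "jaw": -0.4}
    - {"delta_pos": [0, 0, 0], "twist": [0, 0, 0], "jaw": -0.6}
    - {"delta_pos": [0, 0, 0], "twist": [0, 0, 0], "jaw": -1}
    - {"delta_pos": [0, 0, 0], "twist": [0, 0, 0], "jaw": -1}
  force: 30

```text
t: 12.18
ee_pos: [622.2, -186.2, 256.7]
ee_rot: [0.001, 0.719, 0.695, 0.001]
wrist_force: [0.1, 0.1, 2.4]
gripper_width: 10.6
finger_force: 29.2
```

```bash
python3 -c "
from h import *
go(H(1.8,36),1.536)
a=capture('side')[:,:,::-1];b=capture('top')[:,:,::-1]
cv2.imwrite('pics/s5.png',np.hstack([cv2.resize(a[80:180,220:320],(400,500),interpolation=2),cv2.resize(b[120:230,280:380],(400,500))]))
"
```

```text
t 12.18 pos [ 622.2 -186.2  256.7] phi 1.537 w 10.6 F [0.1 0.1 2.4] ff 29.2 q [-0.31  0.44  1.38  0.    1.32 -0.27]
 shift/30 turned: [ 0.02 -0.01  0.18]  unturned: [ 0.02 -0.02  0.18]  twist/.08: [0.03 0.01 0.01]
```

View pics/s5.png

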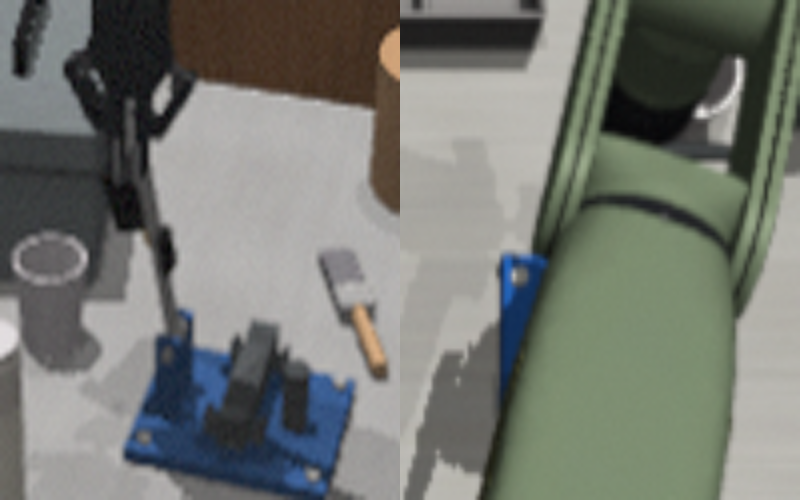

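The side view shows the fingers closed on the handle bar near crop (125,110), with the tube undisturbed in the cradle. I'll follow the arc in small steps.

>>> arm_command:
  rows:
    - {"delta_pos": [0, -0.43, -0.08], "twist": [0, 0, 0], "jaw": -1}
    - {"delta_pos": [0, -0.43, -0.05], "twist": [0, 0, 0], "jaw": -1}
    - {"delta_pos": [0, -0.44, -0.02], "twist": [0, 0, 0], "jaw": -1}
    - {"delta_pos": [0, -0.44, 0.02], "twist": [0, 0, 0], "jaw": -1}
    - {"delta_pos": [0, 0, 0], "twist": [0, 0, 0], "jaw": -1}

```text
t: 12.7
ee_pos: [569.6, -184.4, 261.9]
ee_rot: [0.002, 0.719, 0.695, 0.001]
wrist_force: [-1.5, 0.4, 8.3]
gripper_width: 10.8
finger_force: 30.8
```

```bash
python3 -c "
from h import *
go(H(1.5,36,11),1.536)
"
```

```text
t 12.7 pos [ 569.6 -184.4  261.9] phi 1.536 w 10.8 F [-1.5  0.4  8.3] ff 30.8 q [-0.33  0.35  1.5   0.    1.28 -0.3 ]
 shift/30 turned: [0.02 0.   0.04]  unturned: [0.02 0.   0.04]  twist/.08: [0.06 0.01 0.  ]
```

>>> arm_command:
  rows:
    - {"delta_pos": [0, -0.86, 0.15], "twist": [0, 0, 0], "jaw": -1}
    - {"delta_pos": [0, -0.84, 0.25], "twist": [0, 0, 0], "jaw": -1}
    - {"delta_pos": [0, -0.79, 0.38], "twist": [0, 0, 0], "jaw": -1}
    - {"delta_pos": [0, 0, 0], "twist": [0, 0, 0], "jaw": -1}

```text
t: 13.03
ee_pos: [490.6, -181.6, 235.5]
ee_rot: [-0.002, 0.719, 0.695, -0.002]
wrist_force: [-7.2, -0.6, 2.0]
gripper_width: 10.7
finger_force: 31.7
```

```bash
python3 -c "
from h import *
go(H(1.05,36,11),1.536)
"
```

```text
t 13.03 pos [ 490.6 -181.6  235.5] phi 1.536 w 10.7 F [-7.2 -0.6  2. ] ff 31.7 q [-0.38  0.26  1.71 -0.    1.18 -0.34]
 shift/30 turned: [ 0.02  0.15 -0.08]  unturned: [ 0.02  0.15 -0.08]  twist/.08: [-0.07  0.01  0.  ]
```

>>> arm_command:
  rows:
    - {"delta_pos": [0, -0.6, 0.45], "twist": [0, 0, 0], "jaw": -1}
    - {"delta_pos": [0, -0.64, 0.58], "twist": [0, 0, 0], "jaw": -1}
    - {"delta_pos": [0, -0.55, 0.68], "twist": [0, 0, 0], "jaw": -1}
    - {"delta_pos": [0, 0, 0], "twist": [0, 0, 0], "jaw": -1}

```text
t: 13.37
ee_pos: [437.0, -179.6, 182.3]
ee_rot: [-0.003, 0.719, 0.695, -0.003]
wrist_force: [-7.2, -3.1, -3.6]
gripper_width: 10.6
finger_force: 32.8
```

```bash
python3 -c "
from h import *
go(H(.6,36,11),1.536)
"
```

```text
t 13.37 pos [ 437.  -179.6  182.3] phi 1.537 w 10.6 F [-7.2 -3.1 -3.6] ff 32.8 q [-0.41  0.23  1.9  -0.    1.02 -0.38]
 shift/30 turned: [ 0.01  0.02 -0.08]  unturned: [ 0.01  0.02 -0.08]  twist/.08: [-0.11 -0.01  0.01]
```

>>> arm_command:
  rows:
    - {"delta_pos": [0, -0.42, 0.72], "twist": [0, 0, 0], "jaw": -1}
    - {"delta_pos": [0, -0.32, 0.81], "twist": [0, 0, 0], "jaw": -1}
    - {"delta_pos": [0, -0.19, 0.85], "twist": [0, 0, 0], "jaw": -1}
    - {"delta_pos": [0, 0, 0], "twist": [0, 0, 0], "jaw": -1}

```text
t: 13.7
ee_pos: [409.0, -178.4, 109.5]
ee_rot: [-0.005, 0.719, 0.695, -0.003]
wrist_force: [-7.6, -3.8, -5.2]
gripper_width: 10.3
finger_force: 34.2
```

```bash
python3 -c "
from h import *
go(H(0,36,11),1.536)
"
```

```text
t 13.7 pos [ 409.  -178.4  109.5] phi 1.537 w 10.3 F [-7.6 -3.8 -5.2] ff 34.2 q [-0.44  0.28  2.05 -0.    0.82 -0.4 ]
 shift/30 turned: [ 0.   -0.06  0.78]  unturned: [ 0.   -0.05  0.79]  twist/.08: [-0.15 -0.03  0.02]
```

>>> arm_command:
  rows:
    - {"delta_pos": [0, -0.03, 0.35], "twist": [0, 0, 0], "jaw": -1}
    - {"delta_pos": [0, -0.02, 0.3], "twist": [0, 0, 0], "jaw": -1}
    - {"delta_pos": [0, 0, 0.1], "twist": [0, 0, 0], "jaw": -1}
    - {"delta_pos": [0, 0, 0], "twist": [0, 0, 0], "jaw": -1}
    - {"delta_pos": [0, 0, 0], "twist": [0, 0, 0], "jaw": -1}

```text
t: 14.12
ee_pos: [407.1, -178.2, 88.6]
ee_rot: [-0.006, 0.718, 0.696, -0.004]
wrist_force: [-10.8, -3.2, -4.7]
gripper_width: 10.8
finger_force: 34.6
```

```bash
python3 -c "
from h import *
go(H(0,36,11),1.536)
"
```

```text
t 14.12 pos [ 407.1 -178.2   88.6] phi 1.538 w 10.8 F [-10.8  -3.2  -4.7] ff 34.6 q [-0.44  0.31  2.08 -0.    0.77 -0.4 ]
 shift/30 turned: [0.   0.   0.09]  unturned: [0.   0.   0.09]  twist/.08: [-0.18 -0.04  0.03]
```

>>> arm_command:
  rows:
    - {"delta_pos": [0, 0, 0.15], "twist": [0, 0, 0], "jaw": -1}
    - {"delta_pos": [0, 0, 0], "twist": [0, 0, 0], "jaw": -1}
    - {"delta_pos": [0, 0, 0], "twist": [0, 0, 0], "jaw": -1}

```text
t: 14.37
ee_pos: [407.0, -178.2, 84.3]
ee_rot: [-0.006, 0.718, 0.696, -0.004]
wrist_force: [-10.8, -4.1, -3.0]
gripper_width: 10.6
finger_force: 35.0
```

>>> arm_command:
  rows:
    - {"delta_pos": [0, 0, 0.15], "twist": [0, 0, 0], "jaw": -1}
    - {"delta_pos": [0, 0, 0], "twist": [0, 0, 0], "jaw": -1}
    - {"delta_pos": [0, 0, 0], "twist": [0, 0, 0], "jaw": -1}

```text
t: 14.62
ee_pos: [406.9, -178.2, 80.9]
ee_rot: [-0.006, 0.718, 0.696, -0.004]
wrist_force: [-14.9, -3.9, 7.8]
gripper_width: 10.6
finger_force: 36.2
```

```bash
python3 -c "
from h import *
go(H(0,36,11),1.536)
a=capture('side')[:,:,::-1];b=capture('top')[:,:,::-1]
cv2.imwrite('pics/s6.png',np.hstack([cv2.resize(a[90:190,240:340],(400,500),interpolation=2),cv2.resize(b[140:250,280:380],(400,500))]))
"
```

```text
t 14.62 pos [ 406.9 -178.2   80.9] phi 1.539 w 10.6 F [-14.9  -3.9   7.8] ff 36.2 q [-0.44  0.32  2.09 -0.    0.75 -0.4 ]
 shift/30 turned: [ 0.    0.01 -0.17]  unturned: [ 0.    0.   -0.17]  twist/.08: [-0.18 -0.03  0.03]
```

View pics/s6.png

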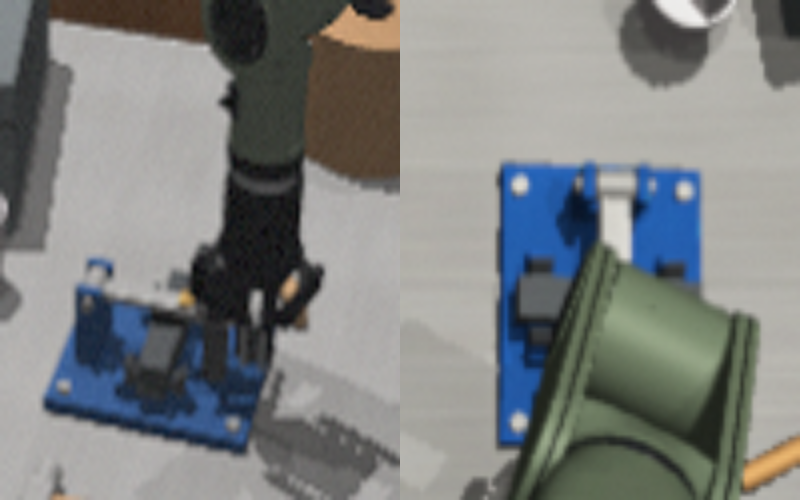

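The strap looks level across the tube, with the lock post beneath it. I'll press slightly more to confirm the stop.

>>> arm_command:
  rows:
    - {"delta_pos": [0, -0.05, 0.15], "twist": [0, 0, 0], "jaw": -1}
    - {"delta_pos": [0, 0, 0], "twist": [0, 0, 0], "jaw": -1}
    - {"delta_pos": [0, 0, 0], "twist": [0, 0, 0], "jaw": -1}

```text
t: 14.97
ee_pos: [406.9, -178.4, 78.7]
ee_rot: [-0.005, 0.719, 0.695, -0.003]
wrist_force: [-16.5, -0.3, 27.0]
gripper_width: 10.9
finger_force: 39.4
```

>>> arm_command:
  rows:
    - {"delta_pos": [0, 0, 0.1], "twist": [0, 0, 0], "jaw": -1}
    - {"delta_pos": [0, 0, 0], "twist": [0, 0, 0], "jaw": -1}
    - {"delta_pos": [0, 0, 0], "twist": [0, 0, 0], "jaw": -1}

```text
t: 15.22
ee_pos: [406.9, -178.5, 76.6]
ee_rot: [-0.004, 0.718, 0.696, -0.003]
wrist_force: [-18.8, 1.1, 36.8]
gripper_width: 10.7
finger_force: 41.8
```

>>> arm_command:
  rows:
    - {"delta_pos": [0, 0, -0.05], "twist": [0, 0, 0], "jaw": -0.3}
    - {"delta_pos": [0, 0, 0], "twist": [0, 0, 0], "jaw": 0}
    - {"delta_pos": [0, 0, 0], "twist": [0, 0, 0], "jaw": 0}
    - {"delta_pos": [0, 0, 0], "twist": [0, 0, 0], "jaw": 0}

```text
t: 15.55
ee_pos: [411.3, -179.1, 75.7]
ee_rot: [0.0, 0.719, 0.695, 0.0]
wrist_force: [0.0, -0.7, -0.5]
gripper_width: 42.7
finger_force: 0.0
```

>>> arm_command:
  rows:
    - {"delta_pos": [0, 0, -0.5], "twist": [0, 0, 0], "jaw": 0}
    - {"delta_pos": [0, 0, -1], "twist": [0, 0, 0], "jaw": 0}
    - {"delta_pos": [0, 0, -1], "twist": [0, 0, 0], "jaw": 0}
    - {"delta_pos": [0, 0, -1], "twist": [0, 0, 0], "jaw": 0}
    - {"delta_pos": [0, 0, -1], "twist": [0, 0, 0], "jaw": 0}

```text
t: 15.97
ee_pos: [410.6, -178.8, 212.0]
ee_rot: [-0.0, 0.719, 0.695, -0.0]
wrist_force: [0.6, -0.1, 0.0]
gripper_width: 42.5
finger_force: 0.0
```

>>> arm_command:
  rows:
    - {"delta_pos": [0.8, 0, 0], "twist": [0, 0, 0.9], "jaw": 0}
    - {"delta_pos": [0.8, 0, 0], "twist": [0, 0, 0.9], "jaw": 0}
    - {"delta_pos": [0.8, 0, 0], "twist": [0, 0, 0.9], "jaw": 0}
    - {"delta_pos": [0.8, 0, 0], "twist": [0, 0, 0.9], "jaw": 0}
    - {"delta_pos": [0.8, 0, 0], "twist": [0, 0, 0.9], "jaw": 0}

```text
t: 16.38
ee_pos: [431.7, -60.3, 210.7]
ee_rot: [-0.0, 0.833, 0.553, -0.0]
wrist_force: [-0.3, 0.2, 0.1]
gripper_width: 42.9
finger_force: 0.0
```

```bash
python3 -c "
from h import *
go(J(-50,0,113),1.536)
a=capture('side')[:,:,::-1];b=capture('top')[:,:,::-1];cv2.imwrite('pics/sB.png',a);cv2.imwrite('pics/tB.png',b)
k=b[190:235,310:355].astype(int);d=(k.max(2)<75)
v,u=np.nonzero(d);print(d.sum())
for r in b[205:235,322:348].mean(2).astype(int):print(*['%3d'%x for x in r])
"
```

```text
t 16.38 pos [431.7 -60.3 210.7] phi 1.173 w 42.9 F [-0.3  0.2  0.1] ff 0.0 q [-0.17  0.14  1.93 -0.    1.07  0.23]
 shift/30 turned: [-5.16  0.82  3.26]  unturned: [-4.53  2.6   3.26]  twist/.08: [-0.01  0.   -4.54]
578
122 108  57  95 121 115  68  40 123 213 212 213 215 217 216 191 106  95  95  96  97  96  97  96  96  95
121 108  57  99 120 114  68  41 123 212 213 214 218 218 217 193 107  96  97  97  96  96  98  97  95  94
120 106  63 110 123 114  66  35 101 182 196 195 198 202 202 185 105  94  96  96  97  97  97  97  97  95
120 106  63 116 123 115  66  32  71 141 177 176 177 166 131 107  69  76  87  96  99  96  96  96  98  98
121 105  60 117 122 115  71  34  64 127 173 171 162 110  52  42  41  51  68  95  97  97  95  97  97  95
120 104  58 116 121 111  48  26  61 122 167 160 124  51  25  37  42  38  43  63  71  70  71  69  69  78
122 103  60 116 121 108  34  26  58 103 130 114  64  18  27  40  40  34  24  29  33  36  35  36  36  39
122 105  61 115 123 112  43  34  98 166 152  76  23  16  33  41  42  33  24  27  28  27  24  32  35  40
121 105  67 117 124 115  47  38  88 135 102  34 
[... 1539 characters left out ...]
  29  29  21   8  16  56 140 199 180 105  97  99 100  99  99  99  98  98  98
106  58  99 120 109  55  38  35  63  81  51  72 128 186 210 180 104  97 100  98 100  99 100  98  99  99
104  67 113 122 107  50  36  37  72 106 104 145 200 211 212 179 103  98  99 100  99  99 100  99  97  99
104  64 118 123 106  51  39  38  73 112 121 162 212 213 210 177 100  96  98  98  97  97  99  99  97  97
102  62 117 123 112  71  64  56  87 142 162 171 181 180 173 142  80  79  77  76  74  75  82  86  85  84
104  62 118 123 112  82  85  84  90 107 113 110 110 109 105  94  78  79  78  78  78  75  78  78  77  79
102  64 119 121 110  69  74  76  78  79  77  79  78  78  79  80  82  83  86  85  86  86  88  89  90  89
```

The top-view pixels show the knob bar running from about (338,209) to (333,226), which is the free position. Now a fit for its centre and angle.

```bash
python3 -c "
from h import *
b=cv2.imread('pics/tB.png').mean(2)
m=np.zeros(b.shape,bool);m[207:228,330:341]=1;m&=(b>33)&(b<51)
L=np.zeros_like(m)
for r in range(207,228):
  for c in range(330,341):
    if abs((c-335.7)*np.cos(.24)-(-(r-217.5))*np.sin(.24))<3: L[r,c]=1
m=big(m&L);v,u=np.nonzero(m);P=plane('top',np.c_[u,v],117);print(len(u),u.mean(),v.mean())
r=cv2.minAreaRect(P[:,:2].astype(np.float32));C=P[:,:2].mean(0);w,V=np.linalg.eigh(np.cov((P[:,:2]-C).T));a=V[:,1]*np.sign(V[0,1]);print(r,C,np.arctan2(a[1],a[0]),'pred',J(-50,0,117))
go(J(-50,0,180),2.835)
"
```

```text
56 336.01785714285717 217.21428571428572
((451.12835693359375, -218.1436767578125), (13.195943832397461, 56.29318618774414), 70.7817611694336) [ 452.95796127 -216.88120727] -0.3515567881749045 pred [np.float64(450.8306218738256), np.float64(-215.7503572697832), 117]
t 16.48 pos [432.6 -59.1 210.7] phi 1.179 w 42.6 F [ 0.1 -0.1  0. ] ff 0.0 q [-0.16  0.14  1.93  0.    1.07  0.23]
 shift/30 turned: [-2.15 -4.79  1.02]  unturned: [-4.59  2.55  1.02]  twist/.08: [ 1.00e-02 -1.00e-02 -2.07e+01]
```

>>> arm_command:
  rows:
    - {"delta_pos": [0, 0, 0], "twist": [0, 0, -1], "jaw": 0}
    - {"delta_pos": [0, 0, 0], "twist": [0, 0, -1], "jaw": 0}
    - {"delta_pos": [0, 0, 0], "twist": [0, 0, -1], "jaw": 0}
    - {"delta_pos": [0, 0, 0], "twist": [0, 0, -1], "jaw": 0}
    - {"delta_pos": [0, 0, 0], "twist": [0, 0, -1], "jaw": 0}

```text
t: 16.9
ee_pos: [431.7, -61.9, 210.5]
ee_rot: [-0.0, 0.703, 0.711, -0.0]
wrist_force: [-0.0, -0.1, 0.1]
gripper_width: 42.8
finger_force: 0.0
```

>>> arm_command:
  rows:
    - {"delta_pos": [0, 0, 0], "twist": [0, 0, -1], "jaw": 0}
    - {"delta_pos": [0, 0, 0], "twist": [0, 0, -1], "jaw": 0}
    - {"delta_pos": [0, 0, 0], "twist": [0, 0, -1], "jaw": 0}
    - {"delta_pos": [0, 0, 0], "twist": [0, 0, -1], "jaw": 0}
    - {"delta_pos": [0, 0, 0], "twist": [0, 0, -1], "jaw": 0}

```text
t: 17.32
ee_pos: [431.6, -62.0, 210.6]
ee_rot: [-0.0, 0.548, 0.836, -0.0]
wrist_force: [-0.2, 0.1, 0.9]
gripper_width: 42.7
finger_force: 0.0
```

>>> arm_command:
  rows:
    - {"delta_pos": [0, 0, 0], "twist": [0, 0, -1], "jaw": 0}
    - {"delta_pos": [0, 0, 0], "twist": [0, 0, -1], "jaw": 0}
    - {"delta_pos": [0, 0, 0], "twist": [0, 0, -1], "jaw": 0}
    - {"delta_pos": [0, 0, 0], "twist": [0, 0, -1], "jaw": 0}
    - {"delta_pos": [0, 0, 0], "twist": [0, 0, -1], "jaw": 0}

```text
t: 17.73
ee_pos: [431.7, -62.0, 210.6]
ee_rot: [-0.0, 0.371, 0.929, -0.0]
wrist_force: [-0.4, 0.3, -0.4]
gripper_width: 42.5
finger_force: 0.0
```

>>> arm_command:
  rows:
    - {"delta_pos": [0, 0, 0], "twist": [0, 0, -1], "jaw": 0}
    - {"delta_pos": [0, 0, 0], "twist": [0, 0, -1], "jaw": 0}
    - {"delta_pos": [0, 0, 0], "twist": [0, 0, -1], "jaw": 0}
    - {"delta_pos": [0, 0, 0], "twist": [0, 0, -1], "jaw": 0}
    - {"delta_pos": [0, 0, 0], "twist": [0, 0, -1], "jaw": 0}

```text
t: 18.15
ee_pos: [431.6, -62.0, 210.6]
ee_rot: [-0.0, 0.179, 0.984, -0.0]
wrist_force: [-0.5, 0.4, 0.7]
gripper_width: 42.5
finger_force: 0.0
```

>>> arm_command:
  rows:
    - {"delta_pos": [-0.43, -0.95, 0], "twist": [0, 0, -0.6], "jaw": 0}
    - {"delta_pos": [-0.43, -0.95, 0], "twist": [0, 0, 0], "jaw": 0}
    - {"delta_pos": [-0.43, -0.95, 0], "twist": [0, 0, 0], "jaw": 0}
    - {"delta_pos": [-0.43, -0.95, 0], "twist": [0, 0, 0], "jaw": 0}
    - {"delta_pos": [-0.43, -0.95, 0], "twist": [0, 0, 0], "jaw": 0}

```text
t: 18.57
ee_pos: [446.8, -219.2, 210.6]
ee_rot: [-0.0, 0.158, 0.988, -0.0]
wrist_force: [0.2, -0.8, 0.8]
gripper_width: 42.7
finger_force: 0.0
```

>>> arm_command:
  rows:
    - {"delta_pos": [0, 0, 0], "twist": [0, 0, 0], "jaw": 0}
    - {"delta_pos": [0, 0, 0], "twist": [0, 0, 0], "jaw": 0}

```text
t: 18.73
ee_pos: [446.7, -218.7, 210.2]
ee_rot: [-0.001, 0.159, 0.987, 0.0]
wrist_force: [-0.8, 0.3, -0.2]
gripper_width: 42.8
finger_force: 0.0
```

```bash
python3 -c "
from h import *
go([451.3,-216.5,116],2.83)
"
```

```text
t 18.73 pos [ 446.7 -218.7  210.2] phi 2.822 w 42.8 F [-0.8  0.3 -0.2] ff 0.0 q [-0.48  0.24  1.81 -0.    1.1  -1.73]
 shift/30 turned: [-0.12  0.12  3.14]  unturned: [-0.12  0.12  3.14]  twist/.08: [ 0.   -0.02 -0.1 ]
```

>>> arm_command:
  rows:
    - {"delta_pos": [-0.12, 0.12, 0.8], "twist": [0, 0, 0], "jaw": 0}
    - {"delta_pos": [0, 0, 0.9], "twist": [0, 0, 0], "jaw": 0}
    - {"delta_pos": [0, 0, 0.9], "twist": [0, 0, 0], "jaw": 0}
    - {"delta_pos": [0, 0, 0.5], "twist": [0, 0, 0], "jaw": 0}
    - {"delta_pos": [0, 0, 0], "twist": [0, 0, 0], "jaw": 0}

```text
t: 19.15
ee_pos: [449.0, -212.7, 114.6]
ee_rot: [-0.004, 0.157, 0.988, 0.001]
wrist_force: [-0.7, -0.5, -0.5]
gripper_width: 42.6
finger_force: 0.0
```

>>> arm_command:
  rows:
    - {"delta_pos": [0, 0, 0], "twist": [0, 0, 0], "jaw": -0.4}
    - {"delta_pos": [0, 0, 0], "twist": [0, 0, 0], "jaw": -0.5}
    - {"delta_pos": [0, 0, 0], "twist": [0, 0, 0], "jaw": -0.8}
    - {"delta_pos": [0, 0, 0], "twist": [0, 0, 0], "jaw": -0.8}
  force: 30

```text
t: 19.48
ee_pos: [452.5, -214.0, 119.3]
ee_rot: [0.002, 0.158, 0.987, 0.001]
wrist_force: [2.3, 5.4, 0.1]
gripper_width: 15.1
finger_force: 33.0
```

```bash
python3 -c "
from h import *
go([451.3,-216.5,116],1.536);print(get_state()['ft_torque'])
"
```

```text
t 19.48 pos [ 452.5 -214.   119.3] phi 2.824 w 15.1 F [2.3 5.4 0.1] ff 33.0 q [-0.47  0.34  1.93  0.    0.87 -1.72]
 shift/30 turned: [-0.09 -0.04  0.11]  unturned: [ 0.01 -0.09  0.11]  twist/.08: [ 0.04  0.02 16.11]
[ 0.6561357  -0.2023777   0.11510206]
```

>>> arm_command:
  rows:
    - {"delta_pos": [0, 0, 0], "twist": [0, 0, 0.5], "jaw": -1}
    - {"delta_pos": [0, 0, 0], "twist": [0, 0, 0.7], "jaw": -1}
    - {"delta_pos": [0, 0, 0], "twist": [0, 0, 0.8], "jaw": -1}
    - {"delta_pos": [0, 0, 0], "twist": [0, 0, 0.8], "jaw": -1}
    - {"delta_pos": [0, 0, 0], "twist": [0, 0, 0.8], "jaw": -1}
  force: 45

```text
t: 19.9
ee_pos: [452.2, -214.5, 119.4]
ee_rot: [0.001, 0.299, 0.954, 0.0]
wrist_force: [1.0, 2.3, 0.3]
gripper_width: 15.2
finger_force: 47.6
```

>>> arm_command:
  rows:
    - {"delta_pos": [0, 0, 0], "twist": [0, 0, 0.8], "jaw": -1}
    - {"delta_pos": [0, 0, 0], "twist": [0, 0, 0.8], "jaw": -1}
    - {"delta_pos": [0, 0, 0], "twist": [0, 0, 0.8], "jaw": -1}
    - {"delta_pos": [0, 0, 0], "twist": [0, 0, 0.8], "jaw": -1}
    - {"delta_pos": [0, 0, 0], "twist": [0, 0, 0.8], "jaw": -1}

```text
t: 20.32
ee_pos: [451.7, -215.0, 119.4]
ee_rot: [0.001, 0.447, 0.894, -0.0]
wrist_force: [-1.9, -1.1, 2.2]
gripper_width: 14.8
finger_force: 47.6
```

```bash
python3 -c "
from h import *
go([451.3,-216.5,116],1.536);print(get_state()['ft_torque'])
"
```

```text
t 20.32 pos [ 451.7 -215.   119.4] phi 2.214 w 14.8 F [-1.9 -1.1  2.2] ff 47.6 q [-0.47  0.34  1.93 -0.    0.87 -1.11]
 shift/30 turned: [-0.05 -0.01  0.11]  unturned: [-0.03 -0.04  0.11]  twist/.08: [0.01 0.02 8.48]
[-0.11237638  0.31877076  0.03491633]
```

>>> arm_command:
  rows:
    - {"delta_pos": [0, 0, 0], "twist": [0, 0, 0.8], "jaw": -1}
    - {"delta_pos": [0, 0, 0], "twist": [0, 0, 0.8], "jaw": -1}
    - {"delta_pos": [0, 0, 0], "twist": [0, 0, 0.8], "jaw": -1}
    - {"delta_pos": [0, 0, 0], "twist": [0, 0, 0.8], "jaw": -1}
    - {"delta_pos": [0, 0, 0], "twist": [0, 0, 0.8], "jaw": -1}

```text
t: 20.73
ee_pos: [451.1, -215.3, 119.4]
ee_rot: [0.001, 0.584, 0.812, -0.001]
wrist_force: [-2.1, -2.0, 2.7]
gripper_width: 15.1
finger_force: 47.7
```

>>> arm_command:
  rows:
    - {"delta_pos": [0, 0, 0], "twist": [0, 0, 0.8], "jaw": -1}
    - {"delta_pos": [0, 0, 0], "twist": [0, 0, 0.8], "jaw": -1}
    - {"delta_pos": [0, 0, 0], "twist": [0, 0, 0.8], "jaw": -1}
    - {"delta_pos": [0, 0, 0], "twist": [0, 0, 0.8], "jaw": -1}
    - {"delta_pos": [0, 0, 0], "twist": [0, 0, 0.6], "jaw": -1}

```text
t: 21.15
ee_pos: [450.5, -215.3, 119.4]
ee_rot: [0.0, 0.7, 0.714, -0.001]
wrist_force: [-5.0, -2.7, 2.7]
gripper_width: 15.2
finger_force: 47.8
```

>>> arm_command:
  rows:
    - {"delta_pos": [0, 0, 0], "twist": [0, 0, 0.2], "jaw": -1}
    - {"delta_pos": [0, 0, 0], "twist": [0, 0, 0], "jaw": -1}
    - {"delta_pos": [0, 0, 0], "twist": [0, 0, 0], "jaw": -1}

```text
t: 21.4
ee_pos: [450.4, -215.3, 119.4]
ee_rot: [0.0, 0.705, 0.709, -0.001]
wrist_force: [-4.5, -2.4, 3.1]
gripper_width: 15.1
finger_force: 47.8
```

```bash
python3 -c "
from h import *
go([451.3,-216.5,116],1.536);print(get_state()['ft_torque'])
"
```

```text
t 21.4 pos [ 450.4 -215.3  119.4] phi 1.577 w 15.1 F [-4.5 -2.4  3.1] ff 47.8 q [-0.47  0.34  1.93 -0.    0.88 -0.47]
 shift/30 turned: [-0.04  0.03  0.11]  unturned: [-0.04  0.03  0.11]  twist/.08: [-0.02  0.02  0.51]
[-0.41752647  0.94608923 -0.21868273]
```

Turned about 1.25 rad, past the click. I'll release, lift clear and check.

>>> arm_command:
  rows:
    - {"delta_pos": [0, 0, 0], "twist": [0, 0, 0], "jaw": -0.3}
    - {"delta_pos": [0, 0, 0], "twist": [0, 0, 0], "jaw": 0}
    - {"delta_pos": [0, 0, 0], "twist": [0, 0, 0], "jaw": 0}
    - {"delta_pos": [0, 0, 0], "twist": [0, 0, 0], "jaw": 0}

```text
t: 21.73
ee_pos: [451.9, -214.9, 118.4]
ee_rot: [0.001, 0.705, 0.709, 0.0]
wrist_force: [-0.0, 0.5, -0.1]
gripper_width: 42.7
finger_force: 0.0
```

>>> arm_command:
  rows:
    - {"delta_pos": [0, 0, -0.5], "twist": [0, 0, 0], "jaw": 0}
    - {"delta_pos": [0, 0, -1], "twist": [0, 0, 0], "jaw": 0}
    - {"delta_pos": [0, 0, -1], "twist": [0, 0, 0], "jaw": 0}
    - {"delta_pos": [0, 0, -1], "twist": [0, 0, 0], "jaw": 0}
    - {"delta_pos": [0, 0, -0.5], "twist": [0, 0, 0], "jaw": 0}

```text
t: 22.15
ee_pos: [452.9, -215.3, 241.7]
ee_rot: [0.003, 0.705, 0.709, 0.001]
wrist_force: [0.3, -1.3, 0.3]
gripper_width: 42.8
finger_force: 0.0
```

>>> arm_command:
  rows:
    - {"delta_pos": [1, 0, 0], "twist": [0, 0, 0], "jaw": 0}
    - {"delta_pos": [1, 0, 0], "twist": [0, 0, 0], "jaw": 0}
    - {"delta_pos": [1, 0, 0], "twist": [0, 0, 0], "jaw": 0}
    - {"delta_pos": [1, 0, 0], "twist": [0, 0, 0], "jaw": 0}
    - {"delta_pos": [1, 0, 0], "twist": [0, 0, 0], "jaw": 0}

```text
t: 22.57
ee_pos: [450.5, -63.4, 238.2]
ee_rot: [0.0, 0.705, 0.709, 0.0]
wrist_force: [0.5, -0.0, 0.4]
gripper_width: 42.6
finger_force: 0.0
```

>>> arm_command:
  rows:
    - {"delta_pos": [1, 0, 0], "twist": [0, 0, 0], "jaw": 0}
    - {"delta_pos": [1, 0, 0], "twist": [0, 0, 0], "jaw": 0}
    - {"delta_pos": [0, 0, 0], "twist": [0, 0, 0], "jaw": 0}
    - {"delta_pos": [0, 0, 0], "twist": [0, 0, 0], "jaw": 0}

```text
t: 22.9
ee_pos: [450.3, -3.7, 238.1]
ee_rot: [0.0, 0.704, 0.71, 0.0]
wrist_force: [0.3, -0.0, 0.6]
gripper_width: 43.0
finger_force: 0.0
```

```bash
python3 -c "
from h import *
go([451.3,-216.5,116],1.536)
a=capture('side')[:,:,::-1];b=capture('top')[:,:,::-1]
cv2.imwrite('pics/s7.png',np.hstack([cv2.resize(a[90:190,240:340],(400,500),interpolation=2),cv2.resize(b[140:250,280:380],(400,500))]))
v=b[205:235,322:348].mean(2).astype(int)
f=lambda n,o,k,*P:((proj(n,J(*P))[0]-o)*k).round().tolist()
print([f(n,o,k,-95,b,75) for n,o,k in(('side',[240,90],[4,5]),('top',[280,140],[4,50/11])) for b in(-55,55)])
"
```

```text
t 22.9 pos [450.3  -3.7 238.1] phi 1.58 w 43.0 F [ 0.3 -0.   0.6] ff 0.0 q [-0.03  0.14  1.86 -0.    1.14 -0.04]
 shift/30 turned: [-7.09  0.28  4.07]  unturned: [-7.09 -0.03  4.07]  twist/.08: [0.01 0.01 0.55]
[[268.0, 282.0], [247.0, 353.0], [282.0, 429.0], [144.0, 425.0]]
```

View pics/s7.png

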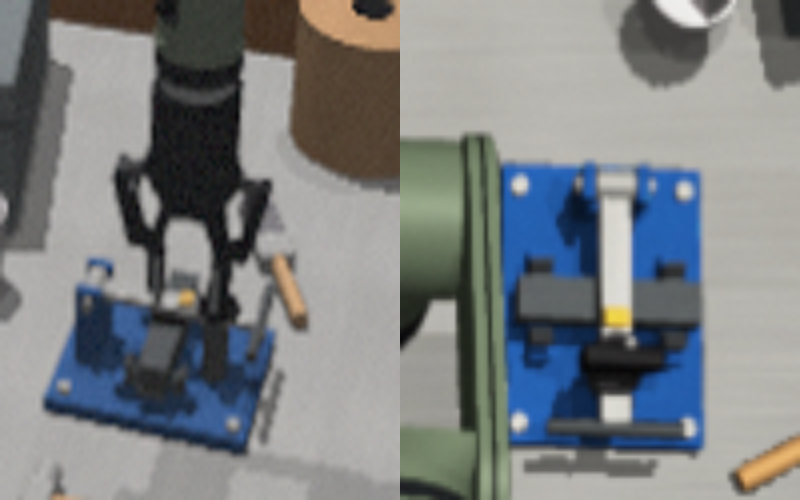

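The picture shows the strap level: the handle at (548,427)–(690,432) matches the predicted shut pose. The knob lies crossways at (622,358), the tube is in both saddles, and the arm is clear.

```bash
python3 -c "
from cell import *
print(job_done())"
```

```text
the job is handed in; nothing more can be done
None
```

The tube is in the cradle, the strap is shut over it and the knob is turned crossways to locked; I handed the job in at about 23 s, and no verdict came back.

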